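Gauge a slanting dowel bore and lay the depth gauge in its rest

TASK

Measure the slanting blind hole in the end of the clamped rail with the depth gauge: slide its rod in until it bottoms out, and hold it gently against the bottom for a good second, so that the rail's end pushes the brass collar up the rod to the depth of the hole. Then draw it out and lay it level in the two red V notches of its rest, with the collar still showing that depth, and let go. Never ram the gauge, and leave the other things on the bench where they are.

Things in the scene. Friction and masses are not known exactly. Their poses are not given: they have to be found in the camera images.
- gauge: the depth gauge, about 0.2 kg: a round steel rod 10 mm in diameter, 232 mm long, with a blue square handle and a sliding square brass collar (26 x 26 mm, 16 mm long). Origin on the rod's axis, halfway along the rod; x runs along the rod from the tip (x = -116 mm) to the tail (+116). It starts lying flat on the bench, z up, axis 13 mm above the bench, tip roughly towards the robot
- handle_mid (a point): centre of the gauge's blue handle, on the rod's axis, 39 mm behind the gauge's origin (+x). The handle is 80 mm long along the rod and 26 x 26 mm in section, its sides square to the gauge's y and z axes; 37 mm of bare rod sticks out behind it
- rod_tip (a point): the end of the gauge's rod, on its axis; the last 6 mm taper to 5 mm in diameter
- collar (a joint): how far the rod's tip stands out beyond the front face of the brass collar, m (0 to 0.095). It starts between 0.012 and 0.030. The collar takes about 2 N to slide and stays where it is left; it cannot turn on the rod
- rail: a pine rail, 50 x 50 mm in section, 150 mm long, clamped fast in a plywood cradle 80 mm wide, sloping up at 40 degrees from level. It climbs along the body's +x axis; its raised end face is square to the slope, so at yaw 0 that face looks away from the robot and 40 degrees upwards. The bore is in its centre. Origin on the bench, 20 mm beyond the bore's mouth along x
- bore_mouth (a point): centre of the bore's mouth, in the rail's end face, 135 mm above the bench. The bore is round, 14 mm in diameter. Far down the slope, 115 mm from this end face, a steel clamp bar with two black knobs crosses the rail and stands 25 mm above its upper side
- bore_floor (a point): centre of the flat bottom of the blind bore, 55 mm from the mouth along the bore's axis: 42 mm along the rail body's -x and 35 mm down
- rest: the gauge's rest, fixed: a wooden base 220 x 60 x 12 mm with two upright red V blocks 61 mm tall, 12 mm thick along x, 48 mm wide, at x = -98 and +98 mm along its x axis. Origin on the bench under its centre. The gauge lies along its x axis, either way round, with the rod's two bare ends in the notches and the handle between them
- notch_a (a point): bottom of the V notch of the red block at the rest's +x end, 44 mm above the bench; a 90 degree V, open upwards, 34 mm wide at the top, running along the rest's x axis
- notch_b (a point): the same for the V notch at the rest's -x end
- rest_seat (a point): the point midway between the two notches where the gauge's origin comes to lie when it is seated, 51 mm above the bench
- frame_stick_a: a loose pine frame stick 200 mm long, 28 mm square, mitred end; a bystander
- frame_stick_b: a loose pine frame stick 180 mm long, 28 mm square, mitred end; a bystander
- sanding_block: a loose sanding block 100 x 60 x 34 mm, pale wood on a brown abrasive sole; a bystander
- glue_bottle: a yellow glue bottle with an orange cap, 60 mm wide, 160 mm tall, standing; a bystander
- screw_jar: a small amber jar with a dark lid, 40 mm wide, 50 mm tall, standing; a bystander
- wedge_block: a dark wooden block 45 x 30 x 20 mm; a bystander
- putty_knife: a putty knife 200 mm long, lying flat; a bystander
Not all that is in view belongs to the job. What is meant by the rest is not green, and is the larger of those in its own colour.

How it is judged (in metres and radians):
On the way:
1. the rod's tip is held against the bottom of the bore (within 3 mm of it) for 0.8 s, with the collar pushed up to the depth (distance between rod_tip and bore_floor below 0.003 m and contact force between gauge and rail above 0.5 N and value of joint collar between 0.0525 and 0.0575 m), for 0.8 s.
At the end, for the whole second after the job is handed in: the gauge lies at rest and released in both V notches of the rest, either way round: its middle within 12 mm of the rest's middle lengthwise, 4 mm sideways and 4 mm in height, level within 1.7 degrees and in line within 2.3 degrees; the collar still reads the bore's depth, 55 mm, within 3 mm (x of gauge in the frame of rest between -0.012 and 0.012 m and y of gauge in the frame of rest between -0.004 and 0.004 m and z of gauge in the frame of rest between 0.047 and 0.055 m and angle between gauge's own x axis and vertical between 1.541 and 1.601 rad and angle between the x axis of gauge and the x axis of rest, either way round below 0.04 rad and value of joint collar between 0.052 and 0.058 m and linear speed of gauge below 0.02 m/s and contact force between gauge and the fingers below 0.05 N); the robot touches nothing.
It fails at once if the gauge is pressed or knocked against the rail with more than 50 N (contact force between gauge and rail above 50 N).
It fails at once if the gauge is dropped or pressed into the rest with more than 50 N (contact force between gauge and rest above 50 N).
It fails at once if a bystander is moved more than 25 mm (distance of any of frame_stick_a, frame_stick_b, sanding_block, glue_bottle, screw_jar, wedge_block, putty_knife from where it was at the start of the episode above 0.025 m).
It also fails if it takes over 61 s, if anything falls off the work surface, if the arm or the gripper's body presses on something with over 40 N, if the wrist force passes 120 N, or if a joint passes its speed limit or range.

ROBOT

A 7-joint arm with a two-finger parallel gripper is mounted at the origin on the work surface. World frame = base frame: x ahead of the robot, y to its left, z up, the work surface at z = 0. Lengths are in m, angles in degrees, forces in N, time in s.
With the tool pointing down it reaches from about 0.425 to 0.875 m from the base axis. Payload 4.7 kg.
Tool frame: the origin (TCP) lies on the centre line of the jaws, within the pads' length; the fingertips stand 19 mm ahead of it and the grasp point (between the pads) is the TCP; z points along the fingers, y is the line along which they close (so a half turn about z gives the same grasp; the last joint's range is limited). The gripper opens to 87 mm and grips with 3 to 60 N. Pads are 19 mm wide; open, the fingers measure 117 mm over their backs; the gripper's body (75 mm by 190 mm) begins 51 mm behind the grasp point.
Start: joints at [-67.718, 18.392, -4.016, 83.108, 1.295, 78.541, -3.26], TCP at [0.238, 0.605, 0.216] pointing down, gripper open.
Joint ranges: [-163.93, 163.93], [-17.29, 119.83], [-79.2, 71.16], [3.27, 140.29], [-89.18, 269.18], [5.43, 117.66], [-154.24, 154.24]. Speed limits (degrees/s): [147.25, 147.25, 180, 180, 180, 180, 180].

INTERFACE

Orientations are given as [roll, pitch, yaw] about the fixed x, y, z axes, in that order (R = Rz(yaw) Ry(pitch) Rx(roll)).
In Python, from cell import env, imaging gives the robot as it stands.
- The arm moves only by the shell command python3 -m crank 'ROWS' [OPENING] [FORCE]. ROWS is JSON, a list of rows, each an object of numbers: "x", "y", "z": the shift along the tool's x, y, z in m; "turn": the turn about the tool's z in rad. In form: [{"x": .., "y": .., "z": .., "turn": ..}, ...]. A call has 1 to 12 rows; each row is the pose to reach, as a shift and turn from the pose commanded when the call began, along the tool's axes at that moment; what a row does not reach only later rows make up. A row lasts 1/8 s, in which the tool goes at most 62.5 mm and 10.7 degrees, less where a joint would pass 70% of its speed; a pose out of reach is approached as far as the arm can. A call with a gripper value outside its range is refused whole. OPENING is the finger opening in m, from 0 to 0.087, set as the call begins (- or left out, the last holds). The fingers move at their own pace and stop on an object; FORCE is the grip in N (left out, the last holds). Time passes only in rows, so rows that repeat a pose let the fingers close. It gives the time, the measured TCP pose, the force, the opening and the grip force at its end, in the units of the state.
- env.get_obs(): the state, without advancing time (a new reading comes with each control period).
- imaging.read_camera(name): name is "scene" or "top" or "wrist"; returns the picture (420x560x3 uint8, red, green, blue); there is no depth.
- imaging.get_calibration(name): a dict with "camera_matrix" (3x3 intrinsics, pixels), "position" and "attitude" of the camera in the world. Camera axes: x right, y up, looking along -z (the intrinsics and any distortion apply to the point x, -y, -z); pixel columns grow to the right and rows downward; lengths in m; the calibration is good to about 2 mm. A picture is of the moment at which its call begins: read the wrist's pose just before it. get_calibration takes no time and is no camera call; for the wrist camera it gives the pose at the moment of the call.
- env.sign_off(): hands the job in; it is judged then, once.
The state is a dict: "time_s": time; "qpos": joint angles; "joint_velocities": joint speeds; "effort": joint torques, N m; "tool_pos": TCP position; "tool_rot": TCP orientation; "force": force on the tool from outside, world axes, zero at the start; "wrist_torque": the same for the moment, N m; "grip_width": finger opening in m; "grasp_force": force on a finger pad.
Only numpy, scipy, OpenCV 4.12 (cv2) and the standard library are available. Lean on these libraries where they do the work, as an engineer would, in place of code of your own. Each camera call takes 0.05 s, during which the arm holds its last target. There are 200 camera calls.

## Working session

There is one attempt and no reset: what is moved stays moved. The work goes in short steps, Python scripts to look and compute and a shell command to move; the robot and the scene stay as the last step left them, time stands still between calls to the robot, and variables do not carry over. Pictures are saved under pics/ and viewed, at most 10 in all, crops included, and the job is handed in when it is done.

```bash
mkdir -p pics; ls; cat > h.py <<'E'
import numpy as np, cv2, json
from cell import env, imaging
from scipy.spatial.transform import Rotation as R
def snap(n,f):
    c=imaging.get_calibration(n); im=imaging.read_camera(n); cv2.imwrite('pics/'+f,im[:,:,::-1]); return im,c
E
python3 - <<'E'
from h import *
o=env.get_obs(); print({k:np.round(v,3).tolist() for k,v in o.items()})
for n in('scene','top','wrist'):
    im,c=snap(n,n+'0.png'); print(n,c)
a=cv2.imread('pics/scene0.png'); b=cv2.imread('pics/top0.png')
E
```

```text
pics
{'time_s': 0.0, 'qpos': [-67.718, 18.438, -4.016, 83.175, 1.295, 78.54, -3.259], 'joint_velocities': [-0.026, -0.125, 0.013, 0.127, -0.043, 0.004, -0.047], 'effort': [0.0, -49.129, -0.404, -31.252, -0.064, 0.044, 0.0], 'tool_pos': [0.238, 0.604, 0.214], 'tool_rot': [-179.893, 0.006, 158.529], 'force': [-0.046, 0.175, -0.042], 'wrist_torque': [-0.012, -0.018, 0.063], 'grasp_force': 0.0, 'grip_width': 0.087}
scene {'camera_matrix': array([[416.33135575,   0.        , 277.03766198],
       [  0.        , 416.33135575, 205.09758473],
       [  0.        ,   0.        ,   1.        ]]), 'position': array([ 1.14358643, -0.24494074,  0.95169106]), 'attitude': array([38.23122662,  0.46658444, 70.79451133])}
top {'camera_matrix': array([[431.03362981,   0.        , 282.82121673],
       [  0.        , 431.03362981, 210.01096713],
       [  0.        ,   0.        ,   1.        ]]), 'position': array([ 0.35096096, -0.025696  ,  1.28759937]), 'attitude': array([  8.04991645,   1.34224789, -90.06340396])}
wrist {'camera_matrix': array([[307.35518569,   0.        , 284.45230574],
       [  0.        , 307.35518569, 210.00702935],
       [  0.        ,   0.        ,   1.        ]]), 'position': array([0.17784958, 0.62877683, 0.38202651]), 'attitude': array([-13.9767262 ,   0.10075315,  68.48767643])}
```

View pics/top0.png

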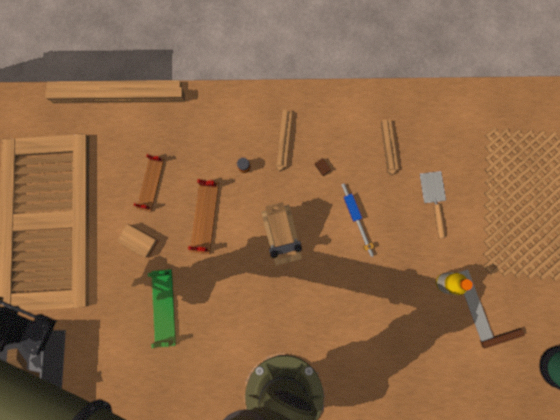

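View pics/scene0.png

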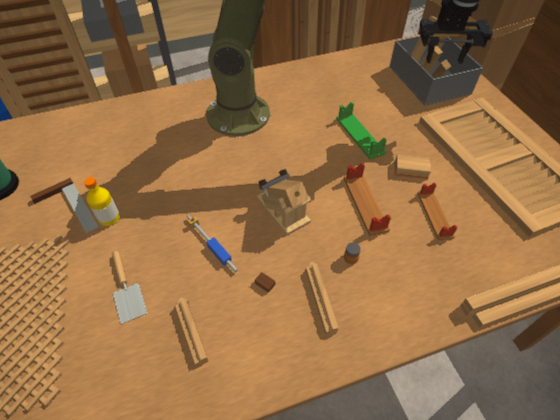

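The top view shows several possible targets. The rests are red and large at (204,215), red and small at (149,182), and green at (163,308). I choose the large red one. The gauge, with its blue handle, is at (352,208), tip at (372,252). The putty knife at (433,205) and the sticks are not it. The rail cradle is at (281,230), with its knobs near the robot.

```bash
cat >> h.py <<'E'
def M(c):
    r=c['attitude']; return R.from_euler('xyz',r,degrees=True).as_matrix()
def ray(c,u,v):
    K=c['camera_matrix']; d=np.array([(u-K[0,2])/K[0,0],-(v-K[1,2])/K[1,1],-1.]); return M(c)@d
def onz(c,u,v,z):
    d=ray(c,u,v); p=c['position']; return p+d*(z-p[2])/d[2]
def proj(c,P):
    q=M(c).T@(np.array(P)-c['position']); K=c['camera_matrix']; return K[0,0]*q[0]/-q[2]+K[0,2], K[1,1]*q[1]/q[2]+K[1,2]
def two(c1,p1,c2,p2):
    d1=ray(c1,*p1);d2=ray(c2,*p2);A=np.stack([d1,-d2],1);s=np.linalg.lstsq(A,c2['position']-c1['position'],rcond=None)[0]
    a=c1['position']+d1*s[0];b=c2['position']+d2*s[1];return (a+b)/2,np.linalg.norm(a-b)
def mask(im,kind):
    h=cv2.cvtColor(im,cv2.COLOR_RGB2HSV)
    if kind=='blue': return cv2.inRange(h,(105,150,60),(125,255,255))
    m=cv2.inRange(h,(0,190,60),(4,255,255))|cv2.inRange(h,(174,190,60),(180,255,255)); return m
def blobs(m,amin=15):
    n,l,s,c=cv2.connectedComponentsWithStats(m); return [(s[i,4],c[i].round(1).tolist(),s[i,:4].tolist()) for i in range(1,n) if s[i,4]>=amin]
E
python3 - <<'E'
from h import *
for n in('top','scene'):
    im=cv2.imread(f'pics/{n}0.png')[:,:,::-1].copy(); c=imaging.get_calibration(n)
    print(n)
    for k,z in(('blue',.02),('red',.05)):
        m=mask(im,k)
        for b in blobs(m,8): print(k,b,onz(c,*b[1],z).round(3))
        if k=='blue':
            ys,xs=np.nonzero(m); P=np.array([onz(c,x,y,.02)[:2] for x,y in zip(xs,ys)]); w,v=np.linalg.eigh(np.cov(P.T)); print('axis',v[:,1],np.degrees(np.arctan2(v[1,1],v[0,1])))
c=imaging.get_calibration('top')
print('tip',onz(c,372,253,.013),'tail',onz(c,345,184,.013),'knobs',onz(c,274,254,.09),onz(c,299,249,.09))
a=cv2.imread('pics/scene0.png')[140:260,170:410]; b=cv2.imread('pics/top0.png')[140:290,180:420]
cv2.imwrite('pics/crop.png',np.vstack([cv2.resize(a,(720,300)) if 0 else cv2.resize(a,(560,280),interpolation=2),cv2.resize(b,(560,310),interpolation=2)]))
E
```

```text
top
blue (np.int32(204), [352.4, 207.3], [345, 195, 16, 25]) [ 0.538 -0.202  0.02 ]
axis [-0.93513145 -0.35430096] -159.2493921091343
red (np.int32(31), [153.6, 157.5], [147, 155, 13, 6]) [0.685 0.387 0.05 ]
red (np.int32(57), [206.5, 182.4], [198, 180, 16, 6]) [0.609 0.227 0.05 ]
red (np.int32(23), [141.4, 205.7], [134, 204, 13, 4]) [0.541 0.417 0.05 ]
red (np.int32(44), [198.4, 248.3], [189, 247, 18, 4]) [0.416 0.246 0.05 ]
scene
blue (np.int32(132), [3.3, 111.5], [0, 99, 11, 21]) [-0.265 -0.774  0.02 ]
blue (np.int32(214), [218.2, 249.4], [207, 238, 23, 23]) [ 0.536 -0.205  0.02 ]
axis [-0.81603814 -0.57799806] -144.69014055857147
red (np.int32(19), [352.2, 167.9], [349, 166, 8, 5]) [0.412 0.238 0.05 ]
red (np.int32(21), [376.6, 219.9], [373, 218, 8, 5]) [0.607 0.216 0.05 ]
red (np.int32(11), [445.5, 228.5], [443, 227, 6, 4]) [0.693 0.373 0.05 ]
tip [ 0.40287184 -0.25739849  0.013     ] tail [ 0.60936413 -0.1828725   0.013     ] knobs [0.39753805 0.02673932 0.09      ] [ 0.41118217 -0.04251269  0.09      ]
```

View pics/crop.png

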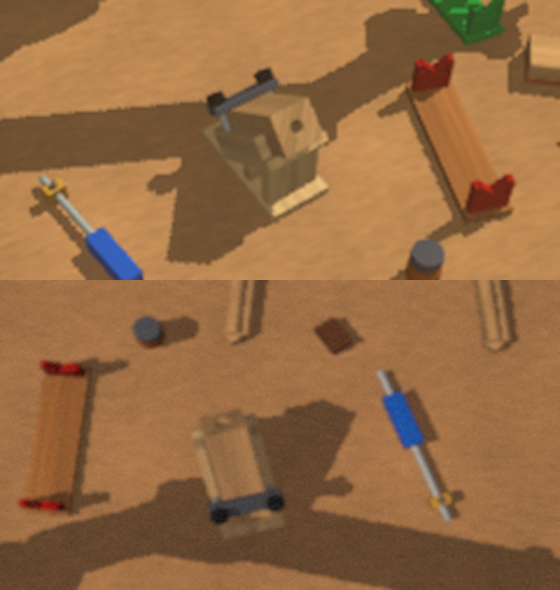

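The crop confirms the choice. The large red-V rest is the one beside the rail. The bore shows as a dark dot at about (282,193) in the scene image, facing away from the robot. The gauge has its brass collar near the tip on the robot side. Next I take close looks at the rest and the rail on the way to the gauge.

```bash
cat > plan.py <<'E'
import sys
from h import *
def plan(x,y,z,yaw):
    o=env.get_obs(); p=np.array(o['tool_pos']); Rm=R.from_euler('xyz',o['tool_rot'],degrees=True).as_matrix()
    d=Rm.T@(np.array([x,y,z])-p); dy=(yaw-o['tool_rot'][2]+180)%360-180
    print('t',round(o['time_s'],2),'shift',d.round(4),'turn',round(-np.radians(dy),3),'q7',round(o['qpos'][6],1))
if __name__=='__main__': plan(*map(float,sys.argv[1:]))
E
python3 plan.py 0.50 0.236 0.32 90
python3 - <<'E'
from h import *
t=imaging.get_calibration('top');s=imaging.get_calibration('scene')
b=cv2.imread('pics/scene0.png')
g=cv2.cvtColor(b,cv2.COLOR_BGR2GRAY)[170:215,280:312]
sub=cv2.cvtColor(b,cv2.COLOR_BGR2GRAY)
# bore in scene: crop pixel (296,126) -> scale 240/560,120/280
u,v=170+296*240/560,140+126*120/280
w=sub[int(v)-5:int(v)+6,int(u)-5:int(u)+6]; print(u,v); print(w)
print(onz(s,u,v,.135))
E
```

```text
t 0.15 shift [-0.3788 -0.2471 -0.1049] turn 1.196 q7 -3.3
296.8571428571429 194.0
[[142 140 141 136 133 134 129 131 139 147 146]
 [141 141 142 135 131 128 123 129 139 148 147]
 [138 140 141 131 121 106  99 114 137 146 146]
 [137 141 140 122  94  74  77  89 121 140 146]
 [140 142 139 113  83  80  78  83 105 133 144]
 [140 141 137 111  85  83  82  86 106 132 146]
 [141 142 136 118  90  81  83  96 121 138 146]
 [140 141 135 129 110  96 110 128 142 144 145]
 [142 141 134 136 130 127 144 150 149 147 146]
 [141 139 135 133 133 137 146 149 146 145 146]
 [142 137 133 133 130 129 138 147 147 145 145]]
[0.51670719 0.01989814 0.135     ]
```

```bash
python3 -m crank '[{"x":-0.03,"y":-0.02,"z":-0.03,"turn":0.12},{"x":-0.08,"y":-0.05,"z":-0.06,"turn":0.28},{"x":-0.125,"y":-0.08,"z":-0.1,"turn":0.44},{"x":-0.175,"y":-0.115,"z":-0.105,"turn":0.6},{"x":-0.225,"y":-0.145,"z":-0.105,"turn":0.76},{"x":-0.275,"y":-0.18,"z":-0.105,"turn":0.92},{"x":-0.325,"y":-0.21,"z":-0.105,"turn":1.06},{"x":-0.365,"y":-0.238,"z":-0.105,"turn":1.16},{"x":-0.379,"y":-0.247,"z":-0.105,"turn":1.196},{"x":-0.379,"y":-0.247,"z":-0.105,"turn":1.196}]'
python3 - <<'E'
from h import *
im,c=snap('wrist','w1.png')
for b in blobs(mask(im,'red'),15): print(b,onz(c,*b[1],.055).round(4))
print(proj(c,[.517,.02,.135]))
E
python3 plan.py 0.56 0.02 0.32 20
```

```text
time_s: 1.4
tool_pos: [0.5004, 0.2358, 0.3204]
tool_rot: [-180.0, -0.0, 89.9]
force: [-0.9, 0.7, 1.1]
grip_width: 0.0868
grasp_force: 0.0
(np.int32(202), [314.1, 40.9], [309, 23, 12, 36]) [0.5394 0.4162 0.055 ]
(np.int32(371), [419.9, 65.4], [410, 49, 22, 33]) [0.6774 0.3871 0.055 ]
(np.int32(359), [225.4, 170.5], [219, 154, 14, 35]) [0.4182 0.2512 0.055 ]
(np.int32(432), [357.1, 184.5], [349, 167, 18, 36]) [0.6045 0.231  0.055 ]
(np.float64(296.56450831469255), np.float64(350.79502626958595))
t 1.45 shift [-2.176e-01  6.000e-02  1.000e-04] turn 1.224 q7 -26.7
```

View pics/w1.png

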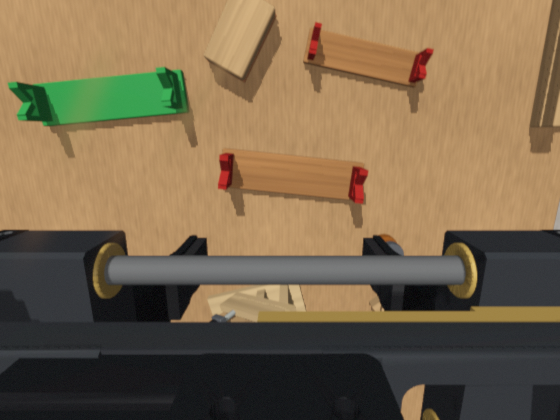

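The wrist view shows the large red rest with blocks at (225,170) and (357,184), the small rest at top right, and the rail at the bottom behind the gripper. I refine the rest's block edges, then go on to the rail.

```bash
python3 - <<'E'
from h import *
c=imaging.get_calibration('wrist')
im=cv2.imread('pics/w1.png')[:,:,::-1].copy(); m=mask(im,'red')
print('nadir',proj(c,c['position']-[0,0,.4]))
for (x0,y0,w,h) in ([219,154,14,35],[349,167,18,36]):
    s=m[y0:y0+h,x0:x0+w]
    for r in range(0,h,3): print(''.join('#' if q else '.' for q in s[r]))
    bt=np.nonzero(s[-2])[0].mean()+x0; tp=np.nonzero(s[1])[0].mean()+x0
    a=onz(c,bt,y0+h-.5,.061);
    for z in(.061,.03,.012): print(z,onz(c,tp,y0-.5,z).round(4))
    print('bottom',a.round(4), 'centre y', (a+[0,.024,0]).round(4))
E
python3 -m crank '[{"x":-0.03,"y":0.01,"z":0,"turn":0.17},{"x":-0.07,"y":0.02,"z":0,"turn":0.34},{"x":-0.11,"y":0.03,"z":0,"turn":0.51},{"x":-0.15,"y":0.04,"z":0,"turn":0.68},{"x":-0.185,"y":0.05,"z":0,"turn":0.85},{"x":-0.21,"y":0.058,"z":0,"turn":1.02},{"x":-0.218,"y":0.06,"z":0,"turn":1.18},{"x":-0.218,"y":0.06,"z":0,"turn":1.224},{"x":-0.218,"y":0.06,"z":0,"turn":1.224}]'
python3 - <<'E'
from h import *
im,c=snap('wrist','w2.png'); print(c['position'],proj(c,[.517,.02,.135]))
E
python3 plan.py 0.55 -0.197 0.15 19.8
```

```text
nadir (np.float64(284.7252170035346), np.float64(133.773985790268))
.....#######..
.############.
.############.
...##########.
..###########.
...##########.
...##########.
..###########.
.###########..
############..
###########...
########......
0.061 [0.4199 0.2768 0.061 ]
0.03 [0.414  0.2748 0.03  ]
0.012 [0.4106 0.2737 0.012 ]
bottom [0.4131 0.2282 0.061 ] centre y [0.4131 0.2522 0.061 ]
.......#..........
....#############.
....##############
...##############.
...############...
..############....
..###########.....
.#############....
.#############....
##############....
.#############....
.....#########....
0.061 [0.6011 0.2593 0.061 ]
0.03 [0.6084 0.2561 0.03  ]
0.012 [0.6127 0.2543 0.012 ]
bottom [0.6048 0.2084 0.061 ] centre y [0.6048 0.2324 0.061 ]
time_s: 2.58
tool_pos: [0.5601, 0.0211, 0.3203]
tool_rot: [-179.9, 0.0, 20.2]
force: [-0.2, -1.1, 0.2]
grip_width: 0.0867
grasp_force: 0.0
[0.62257128 0.04363598 0.48777269] (np.float64(272.9214832030407), np.float64(225.76348400453602))
t 2.62 shift [-0.0845  0.2011  0.1702] turn 0.006 q7 -71.9
```

View pics/w2.png

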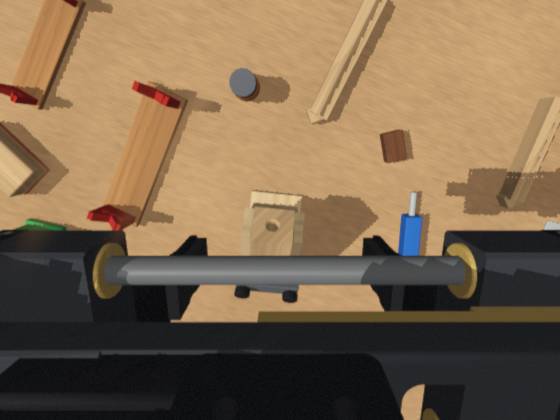

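The view is clear: the bore is at (272,225), as predicted (0.3 px off in x). The cradle's knobs are at (242,291) and (290,295), and the rest is at left. Next come the rail yaw and the refined bore position, and I move over the gauge meanwhile.

```bash
python3 - <<'E'
from h import *
c=imaging.get_calibration('wrist');s=imaging.get_calibration('scene');t=imaging.get_calibration('top')
im=cv2.imread('pics/w2.png'); g=cv2.cvtColor(im,cv2.COLOR_BGR2GRAY).astype(float)
def dark(g,u,v,r,th):
    w=g[v-r:v+r+1,u-r:u+r+1]; k=np.clip(th-w,0,None); y,x=np.mgrid[-r:r+1,-r:r+1]; return (u+(k*x).sum()/k.sum(), v+(k*y).sum()/k.sum())
print(g[219:232,265:281].astype(int))
bw=dark(g,272,225,6,90)
gs=cv2.cvtColor(cv2.imread('pics/scene0.png'),cv2.COLOR_BGR2GRAY).astype(float); bs=dark(gs,296,194,5,115)
print(bw,bs,onz(c,*bw,.135),onz(s,*bs,.135),two(c,bw,s,bs))
a,b=onz(c,242,292,.09),onz(c,290,295,.09); print(a,b,'yaw',np.degrees(np.arctan2((b-a)[0],-(b-a)[1])))
gt=cv2.cvtColor(cv2.imread('pics/top0.png'),cv2.COLOR_BGR2GRAY).astype(float)
ws=[]
for cc,gg,ps in((t,gt,((274,254),(298,249))),(s,gs,((263,185),(284,172)))):
    q=[dark(gg,*p,5,60) for p in ps]; ws.append(q); A=[onz(cc,*k,.09) for k in q]; d=A[1]-A[0]; print(q,'yaw',np.degrees(np.arctan2(d[0],-d[1])),A)
for i in(0,1): print(two(t,ws[0][1-i],s,ws[1][i]),two(t,ws[0][i],s,ws[1][i]))
# blue handle
m=mask(im[:,:,::-1].copy(),'blue'); print(blobs(m,30))
E
cd pics; python3 -c "
import cv2;a=cv2.imread('w2.png')[180:310,220:320];cv2.imwrite('w2c.png',cv2.resize(a,(460,598),interpolation=2))"
cd ..; python3 -m crank '[{"x":-0.02,"y":0.04,"z":0,"turn":0.006},{"x":-0.04,"y":0.09,"z":0,"turn":0.006},{"x":-0.06,"y":0.14,"z":0.02,"turn":0.006},{"x":-0.08,"y":0.18,"z":0.06,"turn":0.006},{"x":-0.085,"y":0.20,"z":0.10,"turn":0.006},{"x":-0.085,"y":0.2,"z":0.12,"turn":0.006},{"x":-0.085,"y":0.2,"z":0.12,"turn":0.006}]'
python3 - <<'E'
from h import *
im,c=snap('wrist','w3.png'); 
m=mask(im,'blue'); print(blobs(m,30))
E
```

```text
[[153 153 152 152 154 160 167 171 173 169 160 149 142 137 138 139]
 [152 152 148 147 153 162 172 178 181 179 174 169 155 140 140 141]
 [151 143 136 140 144 151 158 166 169 172 177 178 171 157 144 144]
 [146 126 125 126 120 125 136 146 151 157 169 174 178 173 156 145]
 [139 115 111 105 101 105 120 128 129 135 155 163 174 177 168 148]
 [133 107  97  94  96 100 104 104 102 105 135 155 165 172 171 151]
 [129 103  89  92  96  98 102 100  96  93 103 133 156 163 167 149]
 [128 101  85  92  96  99 101  97  95  93  89 101 135 155 159 144]
 [137  97  86  93  96 100  99  98  95  93  88  86 104 145 149 142]
 [143 107  88  91  96  98  99  97  95  94  88  87 102 137 142 142]
 [141 127 106  92  96  99  99  96  95  93  92  97 114 135 143 145]
 [141 137 126 115 104 101 101  97  96  96  99 114 130 141 146 150]
 [138 137 137 136 127 125 122 115 114 118 122 131 142 146 150 151]]
(np.float64(271.2916666666667), np.float64(226.95833333333334)) (np.float64(296.5329861111111), np.float64(193.46180555555554)) [0.51494031 0.02100663 0.135     ] [0.51476072 0.01975619 0.135     ] (array([0.51418158, 0.02052665
[... 516 characters left out ...]
18984))] yaw -165.48906320889378 [array([ 0.41221886, -0.04244099,  0.09      ]), array([0.39484749, 0.02467625, 0.09      ])]
(array([ 0.41519918, -0.04092607,  0.09282156]), np.float64(0.004510575049831261)) (array([ 0.39348498, -0.00398374,  0.06158883]), np.float64(0.06431822675936168))
(array([0.39862341, 0.02476612, 0.09397115]), np.float64(0.002736001688038383)) (array([ 0.42245067, -0.01337196,  0.13163931]), np.float64(0.05289555356746919))
[(np.int32(784), [409.7, 235.4], [398, 215, 24, 41])]
time_s: 3.5
tool_pos: [0.5476, -0.1971, 0.1988]
tool_rot: [-179.9, 0.2, 19.7]
force: [0.5, 0.4, -0.4]
grip_width: 0.0876
grasp_force: 0.0
[(np.int32(1400), [287.4, 202.1], [277, 168, 22, 69])]
```

View pics/w3.png

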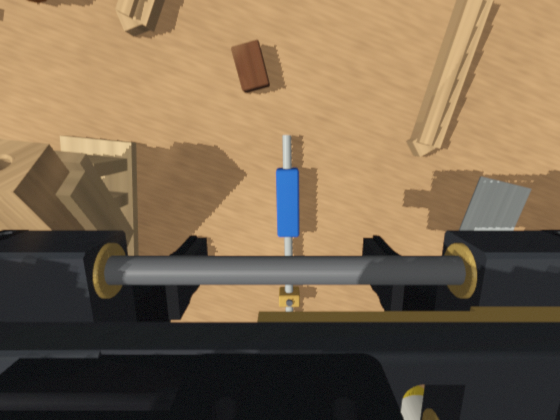

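View pics/w2c.png

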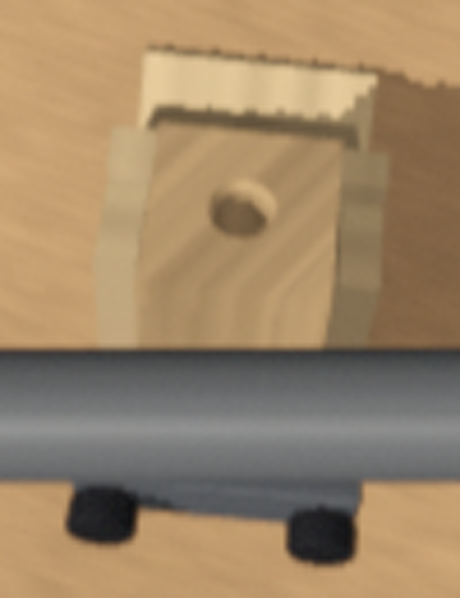

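The close view shows the gauge lying along the tool's x axis: tail at (287,135), handle at (287,202), collar at (289,297).

```bash
python3 - <<'E'
from h import *
from plan import plan
c=imaging.get_calibration('wrist')
h=onz(c,287.4,202.1,.026); a=onz(c,287.2,168,.026); b=onz(c,287.6,236.5,.026); k=onz(c,289,297,.026); t=onz(c,287.2,135,.013)
print(h,a,b,k,t,'len',np.linalg.norm(a-b)); d=(t-k)[:2]; yaw=np.degrees(np.arctan2(d[1],d[0])); print('yaw',yaw)
u=d/np.linalg.norm(d); mid=(a+b)[:2]/2; print('mid',mid); g=mid+u*.018; print(g,env.get_obs()['tool_pos'])
plan(*g,.013+.003,yaw)
E
```

```text
[ 0.54082311 -0.20365391  0.026     ] [ 0.57716654 -0.19035692  0.026     ] [ 0.50207699 -0.21782778  0.026     ] [ 0.42872332 -0.24603776  0.026     ] [ 0.61057615 -0.17846479  0.013     ] len 0.07995679738821869
yaw 20.384085053186883
mid [ 0.53962177 -0.20409235]
[ 0.55649458 -0.19782274] [ 0.54854412 -0.19730354  0.20035579]
t 3.55 shift [0.0074 0.0033 0.1843] turn -0.012 q7 -45.9
```

```bash
python3 -m crank '[{"x":0.004,"y":0.002,"z":0.03,"turn":-0.012},{"x":0.007,"y":0.003,"z":0.08,"turn":-0.012},{"x":0.007,"y":0.003,"z":0.125,"turn":-0.012},{"x":0.007,"y":0.003,"z":0.155,"turn":-0.012},{"x":0.007,"y":0.003,"z":0.17,"turn":-0.012},{"x":0.007,"y":0.003,"z":0.177,"turn":-0.012},{"x":0.007,"y":0.003,"z":0.177,"turn":-0.012}]'
python3 -m crank '[{"z":0},{"z":0},{"z":0},{"z":0},{"z":0},{"z":0},{"z":0},{"z":0}]' 0.015 5
```

```text
time_s: 4.42
tool_pos: [0.5568, -0.1992, 0.0245]
tool_rot: [180.0, -0.1, 20.2]
force: [1.3, -0.2, 0.6]
grip_width: 0.0868
grasp_force: 0.0invalid input
```

```bash
python3 -m crank '[{"x":0,"y":0,"z":0,"turn":0},{"x":0,"y":0,"z":0,"turn":0},{"x":0,"y":0,"z":0,"turn":0},{"x":0,"y":0,"z":0,"turn":0},{"x":0,"y":0,"z":0,"turn":0},{"x":0,"y":0,"z":0,"turn":0}]' 0.015 5
```

```text
time_s: 5.18
tool_pos: [0.5559, -0.1992, 0.0235]
tool_rot: [-180.0, 0.0, 20.2]
force: [-0.3, 0.7, 0.0]
grip_width: 0.035
grasp_force: 0.0
```

```bash
python3 -m crank '[{"x":0,"y":0,"z":0,"turn":0},{"x":0,"y":0,"z":0,"turn":0},{"x":0,"y":0,"z":0,"turn":0},{"x":0,"y":0,"z":-0.01,"turn":0},{"x":-0.002,"y":0,"z":-0.02,"turn":0},{"x":-0.005,"y":0,"z":-0.035,"turn":0},{"x":-0.010,"y":0,"z":-0.05,"turn":0},{"x":-0.016,"y":0,"z":-0.065,"turn":0},{"x":-0.023,"y":0,"z":-0.078,"turn":0},{"x":-0.031,"y":0,"z":-0.09,"turn":0},{"x":-0.04,"y":0,"z":-0.102,"turn":0},{"x":-0.04,"y":0,"z":-0.102,"turn":0}]' 0.015 5
python3 - <<'E'
from h import *
im,c=snap('wrist','w4.png'); im2,_=snap('scene','s4.png'); a=im2[160:300,140:280]
b=cv2.resize(a,(420,420),interpolation=2)
cv2.imwrite('pics/c4.png',np.hstack([im[:,100:460],b])[:,:,::-1])
E
```

```text
time_s: 6.68
tool_pos: [0.5183, -0.2138, 0.1267]
tool_rot: [180.0, -0.1, 20.1]
force: [-1.2, 0.5, 0.6]
grip_width: 0.015
grasp_force: 0.0
```

View pics/c4.png

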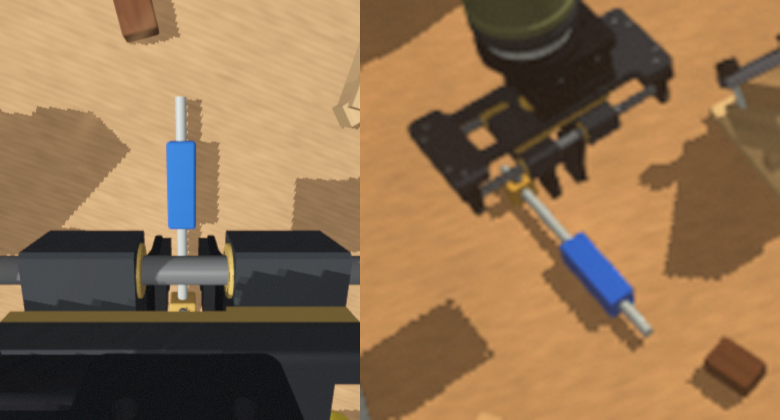

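The gauge is still flat on the bench and the fingers closed empty, so the 5 N grip slipped off. I re-measure and regrip harder, checking the force before lifting.

```bash
cat > gm.py <<'E'
from h import *
from plan import plan
im=cv2.imread('pics/w4.png')[:,:,::-1].copy(); c=imaging.get_calibration('wrist')
m=mask(im,'blue'); r=cv2.minAreaRect(np.argwhere(m>0)[:,::-1].astype(np.float32)); q=cv2.boxPoints(r); q=q[np.argsort(q[:,1])]
a=onz(c,*q[:2].mean(0),.026);b=onz(c,*q[2:].mean(0),.026); d=(a-b)[:2]
print(q,np.linalg.norm(d),(a+b)/2,'yaw',np.degrees(np.arctan2(d[1],d[0])))
u=d/np.linalg.norm(d); g=(a+b)[:2]/2+u*.016; plan(*g,.0225,np.degrees(np.arctan2(d[1],d[0])))
E
python3 gm.py
```

```text
[[266.99997 140.99997]
 [293.99997 140.99997]
 [293.99997 227.99997]
 [266.99997 227.99997]] 0.0771136222448141 [ 0.53768483 -0.20209442  0.026     ] yaw 20.003312337507626
t 6.78 shift [ 0.0378 -0.0032  0.103 ] turn 0.004 q7 -42.0
```

```bash
python3 -m crank '[{"x":0,"y":0,"z":0,"turn":0},{"x":0,"y":0,"z":0,"turn":0},{"x":0.03,"y":-0.002,"z":0,"turn":0},{"x":0.039,"y":-0.002,"z":0.01,"turn":0},{"x":0.039,"y":-0.002,"z":0.03,"turn":0},{"x":0.039,"y":-0.002,"z":0.06,"turn":0},{"x":0.039,"y":-0.002,"z":0.085,"turn":0},{"x":0.039,"y":-0.002,"z":0.1,"turn":0},{"x":0.039,"y":-0.002,"z":0.103,"turn":0},{"x":0.039,"y":-0.002,"z":0.103,"turn":0}]' 0.06 20
python3 -m crank '[{"x":0,"y":0,"z":0,"turn":0},{"x":0,"y":0,"z":0,"turn":0},{"x":0,"y":0,"z":0,"turn":0},{"x":0,"y":0,"z":0,"turn":0},{"x":0,"y":0,"z":0,"turn":0},{"x":0,"y":0,"z":0,"turn":0},{"x":0,"y":0,"z":0,"turn":0},{"x":0,"y":0,"z":0,"turn":0}]' 0.015 15
```

```text
time_s: 8.02
tool_pos: [0.5544, -0.198, 0.0229]
tool_rot: [180.0, -0.0, 20.2]
force: [0.7, -0.5, 0.1]
grip_width: 0.0602
grasp_force: 0.0
time_s: 9.02
tool_pos: [0.5543, -0.1977, 0.0225]
tool_rot: [-180.0, 0.0, 20.2]
force: [0.3, 1.6, -0.1]
grip_width: 0.0154
grasp_force: 0.0
```

```bash
python3 - <<'E'
from h import *
im,c=snap('wrist','w5.png'); im2,s=snap('scene','s5.png'); a=im2[160:300,140:280]
p=env.get_obs()['tool_pos']; print(proj(c,p),proj(s,p),proj(imaging.get_calibration('top'),p), c['position'],c['attitude'],p)
b=cv2.resize(a,(420,420),interpolation=2)
cv2.imwrite('pics/c5.png',np.hstack([im[:,100:460],b])[:,:,::-1])
E
```

```text
(np.float64(284.17478625209753), np.float64(251.3985009371346)) (np.float64(222.6900421131817), np.float64(253.59037101203137)) (np.float64(350.78138919082414), np.float64(201.574109657276)) [ 0.61668677 -0.17488014  0.19000495] [-1.39634447e+01 -2.14670340e-03 -6.98254938e+01] [ 0.55430372 -0.19763609  0.02257276]
```

View pics/c5.png

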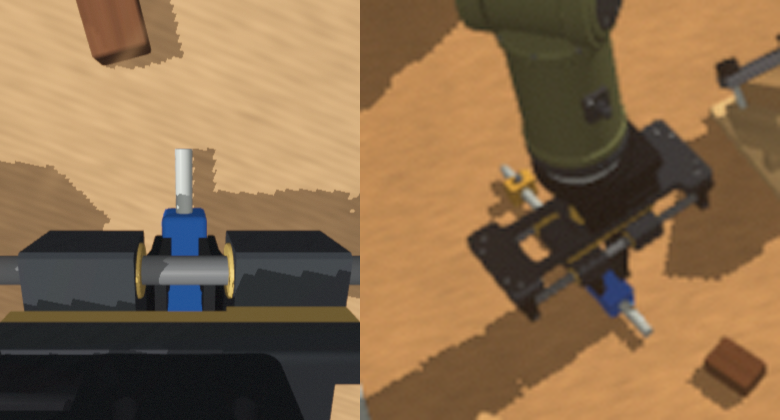

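The fingers surround the handle, but the pads seem only just to touch it. The commanded opening of 15 mm is possibly a stop. I close fully.

```bash
python3 -m crank '[{"x":0,"y":0,"z":0,"turn":0},{"x":0,"y":0,"z":0,"turn":0},{"x":0,"y":0,"z":0,"turn":0},{"x":0,"y":0,"z":0,"turn":0}]' 0 5
```

```text
time_s: 9.62
tool_pos: [0.5543, -0.1976, 0.0226]
tool_rot: [-180.0, -0.0, 20.2]
force: [-0.0, -0.8, 0.1]
grip_width: 0.0005
grasp_force: 0.0
```

```bash
python3 - <<'E'
from h import *
im,c=snap('wrist','w6.png'); h=cv2.cvtColor(im,cv2.COLOR_RGB2HSV)
m=mask(im,'blue')
for r in range(205,312,4): print(r,''.join('B' if m[r,x] else '#' if h[r,x,2]<55 else '.' for x in range(230,340,2)))
p=np.array(env.get_obs()['tool_pos'])
for dz in(0,-.019): print(proj(c,p+[0,0,dz]))
E
python3 -m crank '[{"x":0,"y":0,"z":0.002,"turn":0},{"x":0,"y":0,"z":0.002,"turn":0},{"x":0,"y":0,"z":0.002,"turn":0}]'
```

```text
205 .......................................................
209 ....................BBB.........BBBB...................
213 ..................BBBBB........BBBBBB..................
217 .................BBBBBBBBBBBBBBBBBBBBB.................
221 .................BBBBBBBBBBBBBBBBBBBBB.................
225 .................BBBBBBBBBBBBBBBBBBBBB.................
229 .................BBBBBBBBBBBBBBBBBBBBB.................
233 ###################BBBBBBBBBBBBBBBBB###################
237 #######################BBBBBBBBB#######################
241 ###########################B###########################
245 ##################...######B#######..##################
249 ##################...######B#######...#################
253 .................#...######B#######....................
257 .................#.....................................
261 .......................................................
265 .......................................................
269 .......................................................
273 .......................................................
277 .......................................................
281 .......................................................
285 .....................######..##........................
289 .....................######.#######...................#
293 ....................#######B#######..................##
297 ....................#######B#######.................###
301 ...........###....#########B##########.......##########
305 ######....#################B###############.###########
309 ###########################B#####......................
(np.float64(284.1665952054801), np.float64(251.44898744472698))
(np.float64(284.1920073289554), np.float64(240.4176343162345))
time_s: 10.05
tool_pos: [0.5543, -0.1976, 0.0205]
tool_rot: [-180.0, 0.0, 20.2]
force: [0.6, 0.0, 0.1]
grip_width: 0.0006
grasp_force: 0.0
```

```bash
python3 - <<'E'
from h import *
c=imaging.get_calibration('wrist');o=env.get_obs();p=np.array(o['tool_pos']);Rm=R.from_euler('xyz',o['tool_rot'],degrees=True).as_matrix()
for dx in(0,.0095):
  for dz in (-.02,0,.01,.019): print(dx,dz,np.round(proj(c,p+Rm@[dx,0,dz]),1))
E
python3 -m crank '[{"x":0,"y":0,"z":0.002,"turn":0},{"x":0,"y":0,"z":0.002,"turn":0},{"x":0,"y":0,"z":0.004,"turn":0},{"x":0,"y":0,"z":0.004,"turn":0}]'
```

```text
0 -0.02 [284.1 265.8]
0 0 [284.2 251.4]
0 0.01 [284.2 245.3]
0 0.019 [284.2 240.4]
0.0095 -0.02 [284.1 248.5]
0.0095 0 [284.2 235.9]
0.0095 0.01 [284.2 230.5]
0.0095 0.019 [284.2 226.2]
time_s: 10.55
tool_pos: [0.5546, -0.1978, 0.0194]
tool_rot: [-179.9, -0.1, 20.2]
force: [-6.1, 2.9, 20.4]
grip_width: 0.0004
grasp_force: 9.9
```

```bash
python3 - <<'E'
from h import *
c=imaging.get_calibration('wrist')
print(c['position'],c['attitude'])
im=cv2.imread('pics/w6.png')[:,:,::-1].copy(); h=cv2.cvtColor(im,cv2.COLOR_RGB2HSV)
m=cv2.inRange(h,(0,60,20),(12,255,110)); m[200:]=0; print('w6 wedge',blobs(m,200))
for n in('top','scene'):
    i2=cv2.imread(f'pics/{n}0.png')[:,:,::-1].copy();h2=cv2.cvtColor(i2,cv2.COLOR_RGB2HSV); cc=imaging.get_calibration(n)
    m2=cv2.inRange(h2,(0,60,20),(12,255,110))
    for b in blobs(m2,30):
        P=onz(cc,*b[1],.02)
        if abs(P[0]-.62)<.1 and abs(P[1]+.12)<.1:
            print(n,b,P)
            for dz in(0.002,.012,.022): q=dict(c); q['position']=c['position']+[0,0,dz]; print(dz,np.round(proj(q,P),1), 'tail',np.round(proj(q,[.6106,-.1785,.013]),1))
o=env.get_obs(); print(o['tool_pos'],o['force'],o['effort'])
E
```

```text
[ 0.61692904 -0.17530657  0.18691776] [-13.90240121   0.08206443 -69.83841491]
w6 wedge []
top (np.int32(143), [322.7, 166.5], [315, 159, 18, 16]) [ 0.66193972 -0.11629823  0.02      ]
0.002 [202.7   0.9] tail [286.4 146.9]
0.012 [207.7   9. ] tail [286.3 146.2]
0.022 [212.2  16.2] tail [286.2 145.6]
scene (np.int32(155), [264.7, 281.3], [255, 275, 20, 14]) [ 0.66579702 -0.11908049  0.02      ]
0.002 [210.5  -5.4] tail [286.4 146.9]
0.012 [215.1   3.2] tail [286.3 146.2]
0.022 [219.1  10.8] tail [286.2 145.6]
[ 0.55459343 -0.1977625   0.01938056] [-6.12964259  2.90214071 20.42867303] [ 2.28530914e-01 -3.32980406e+01  6.28910378e+00 -2.22246087e+01
 -4.15672939e-01 -2.74865896e+00  3.34577133e-03]
```

The evidence is consistent: the closed fingers press on the handle's top while the reported TCP height is 0.019. The handle also looks smaller in the wrist picture than it should. So the reported height reads about 20-25 mm low here. I'll straddle the handle and step down by touch.

```bash
python3 -m crank '[{"x":0,"y":0,"z":-0.006,"turn":0},{"x":0,"y":0,"z":-0.012,"turn":0},{"x":0,"y":0,"z":-0.012,"turn":0},{"x":0,"y":0,"z":-0.012,"turn":0},{"x":0,"y":0,"z":-0.012,"turn":0},{"x":0,"y":0,"z":0.0,"turn":0},{"x":0,"y":0,"z":0.005,"turn":0},{"x":0,"y":0,"z":0.005,"turn":0}]' 0.06 10; python3 -m crank '[{"x":0,"y":0,"z":0.002,"turn":0},{"x":0,"y":0,"z":0.003,"turn":0},{"x":0,"y":0,"z":0.003,"turn":0}]'
```

```text
time_s: 11.55
tool_pos: [0.5535, -0.1975, 0.0106]
tool_rot: [-180.0, 0.1, 20.2]
force: [-0.2, -0.4, -0.5]
grip_width: 0.0598
grasp_force: 0.0
time_s: 11.92
tool_pos: [0.5544, -0.1977, 0.0086]
tool_rot: [180.0, -0.0, 20.2]
force: [0.7, 0.2, 0.9]
grip_width: 0.0602
grasp_force: 0.0
```

```bash
python3 -m crank '[{"x":0,"y":0,"z":0.002,"turn":0},{"x":0,"y":0,"z":0.004,"turn":0},{"x":0,"y":0,"z":0.004,"turn":0}]'; python3 -m crank '[{"x":0,"y":0,"z":0.002,"turn":0},{"x":0,"y":0,"z":0.004,"turn":0},{"x":0,"y":0,"z":0.004,"turn":0}]'
```

```text
time_s: 12.3
tool_pos: [0.5541, -0.1976, 0.0043]
tool_rot: [-180.0, 0.0, 20.2]
force: [0.3, 0.4, 0.1]
grip_width: 0.0599
grasp_force: 0.0
time_s: 12.68
tool_pos: [0.5541, -0.1976, 0.0003]
tool_rot: [-180.0, 0.0, 20.2]
force: [-0.5, 0.4, -0.2]
grip_width: 0.0601
grasp_force: 0.0
```

```bash
python3 -m crank '[{"x":0,"y":0,"z":0.002,"turn":0},{"x":0,"y":0,"z":0.003,"turn":0},{"x":0,"y":0,"z":0.003,"turn":0}]'; python3 - <<'E'
from h import *
print(imaging.get_calibration('wrist'),env.get_obs()['qpos'])
im,c=snap('wrist','w7.png');m=mask(im,'blue');
for r in range(205,240,4):
    x=np.nonzero(m[r])[0]; print(r,x.min() if len(x) else 0,x.max() if len(x) else 0)
E
```

```text
time_s: 13.05
tool_pos: [0.5542, -0.1976, -0.0026]
tool_rot: [-180.0, 0.0, 20.2]
force: [0.0, 0.3, 0.3]
grip_width: 0.0601
grasp_force: 0.0
{'camera_matrix': array([[307.35518569,   0.        , 284.45230574],
       [  0.        , 307.35518569, 210.00702935],
       [  0.        ,   0.        ,   1.        ]]), 'position': array([ 0.61664418, -0.17485583,  0.16490475]), 'attitude': array([-1.39711798e+01,  3.00058482e-03, -6.98253561e+01])} [-13.47519852  26.17233195  36.98014576 105.75329468 -19.0553738
  54.36229003 -37.82852961]
205 0 0
209 0 0
213 0 0
217 0 0
221 263 305
225 262 306
229 260 307
233 259 308
237 259 309
```

```bash
python3 -m crank '[{"x":0,"y":0,"z":0,"turn":0},{"x":0,"y":0,"z":0,"turn":0},{"x":0,"y":0,"z":0,"turn":0},{"x":0,"y":0,"z":0,"turn":0},{"x":0,"y":0,"z":0,"turn":0},{"x":0,"y":0,"z":0,"turn":0}]' 0.01 8
```

```text
time_s: 13.85
tool_pos: [0.5543, -0.1976, -0.0024]
tool_rot: [180.0, -0.0, 20.2]
force: [-0.4, -1.3, -0.6]
grip_width: 0.0258
grasp_force: 8.0
```

Gripped: 25.8 mm, 8 N. Now I tilt the gauge, lifting the grip along an arc while the tip stays on the bench.

```bash
python3 -m crank '[{"x":0,"y":0,"z":-0.01,"turn":0},{"x":-0.002,"y":0,"z":-0.02,"turn":0},{"x":-0.005,"y":0,"z":-0.035,"turn":0},{"x":-0.010,"y":0,"z":-0.05,"turn":0},{"x":-0.016,"y":0,"z":-0.065,"turn":0},{"x":-0.023,"y":0,"z":-0.078,"turn":0},{"x":-0.031,"y":0,"z":-0.09,"turn":0},{"x":-0.039,"y":0,"z":-0.1,"turn":0},{"x":-0.039,"y":0,"z":-0.1,"turn":0}]'
cat >> h.py <<'E'
def end_pts(im,kind='blue',win=None):
    m=mask(im,kind)
    if win: z=np.zeros_like(m); x0,y0,x1,y1=win; z[y0:y1,x0:x1]=m[y0:y1,x0:x1]; m=z
    n,l,s,c=cv2.connectedComponentsWithStats(m); i=1+np.argmax(s[1:,4]); P=np.argwhere(l==i)[:,::-1].astype(np.float32)
    return s[i,4],P.mean(0),cv2.boxPoints(cv2.minAreaRect(P)).round(1).tolist()
E
python3 - <<'E'
from h import *
for n in('top','scene'):
    im,c=snap(n,n+'8.png'); print(n,end_pts(im,win=(120,140,560,420)))
im,c=snap('wrist','w8.png'); print(end_pts(im))
t=cv2.imread('pics/top8.png')[160:280,300:420];s=cv2.imread('pics/scene8.png')[150:290,140:280];w=cv2.imread('pics/w8.png')[60:340,180:400]
f=lambda a,x,y:cv2.resize(a,(x,y),interpolation=2)
cv2.imwrite('pics/c8.png',np.vstack([np.hstack([f(t,400,400),f(s,400,400)]),np.hstack([f(w,157,200),np.zeros((200,643,3),np.uint8)])]))
E
```

```text
time_s: 14.98
tool_pos: [0.5174, -0.2119, 0.0985]
tool_rot: [180.0, -0.1, 20.2]
force: [-0.2, -0.2, -1.2]
grip_width: 0.026
grasp_force: 8.0Traceback (most recent call last):
  File "<stdin>", line 3, in <module>
  File "h.py", line 26, in end_pts
    n,l,s,c=cv2.connectedComponentsWithStats(m); i=1+np.argmax(s[1:,4]); P=np.argwhere(l==i)[:,::-1].astype(np.float32)
                                                     ~~~~~~~~~^^^^^^^^^
    return _wrapfunc(a, 'argmax', axis=axis, out=out, **kwds)
    return bound(*args, **kwds)
ValueError: attempt to get argmax of an empty sequence
```

```bash
python3 - <<'E'
from h import *
o=env.get_obs();im,c=snap('wrist','w8.png');h=cv2.cvtColor(im,cv2.COLOR_RGB2HSV)
print(end_pts(im))
for r in range(20,250,6): print(r,im[r,284].tolist(),end=' ')
Rm=R.from_euler('xyz',o['tool_rot'],degrees=True).as_matrix()
print('\ncam in tool',Rm.T@(c['position']-o['tool_pos']))
for n in('top','scene'):
    i2,_=snap(n,n+'8.png'); m=mask(i2,'blue'); print(n,blobs(m,5))
E
```

```text
(np.int32(1422), array([284.33334, 239.50984], dtype=float32), [[257.0, 217.0], [311.0, 217.0], [311.0, 255.0], [257.0, 255.0]])
20 [214, 175, 127] 26 [216, 178, 129] 32 [219, 181, 133] 38 [221, 182, 134] 44 [218, 180, 131] 50 [214, 176, 127] 56 [216, 178, 129] 62 [215, 176, 128] 68 [214, 175, 127] 74 [212, 173, 125] 80 [215, 176, 128] 86 [214, 175, 127] 92 [214, 176, 128] 98 [214, 175, 127] 104 [217, 179, 129] 110 [214, 176, 128] 116 [215, 176, 128] 122 [216, 177, 129] 128 [213, 176, 127] 134 [208, 170, 124] 140 [212, 174, 124] 146 [223, 184, 135] 152 [221, 182, 134] 158 [217, 178, 129] 164 [212, 174, 126] 170 [209, 171, 124] 176 [182, 184, 179] 182 [181, 184, 179] 188 [180, 182, 178] 194 [176, 179, 174] 200 [175, 178, 173] 206 [176, 178, 172] 212 [120, 122, 119] 218 [120, 123, 119] 224 [119, 122, 118] 230 [120, 122, 118] 236 [121, 123, 119] 242 [117, 120, 119] 248 [37, 80, 144] 
cam in tool [ 0.06645091  0.00017717 -0.16746065]
top []
scene [(np.int32(132), [3.3, 111.5], [0, 99, 11, 21]), (np.int32(9), [213.3, 222.2], [212, 221, 4, 3]), (np.int32(15), [209.1, 226.1], [207, 223, 5, 7])]
```

```bash
python3 - <<'E'
from h import *
im=cv2.imread('pics/w8.png')[:,:,::-1].copy();h=cv2.cvtColor(im,cv2.COLOR_RGB2HSV);m=mask(im,'blue')
for r in range(168,262,4):
    print(r,''.join('B' if m[r,x] else 'g' if h[r,x,1]<40 and h[r,x,2]>150 else 's' if h[r,x,1]<40 and h[r,x,2]>90 else '#' if h[r,x,2]<70 else '.' for x in range(248,322,2)))
E
```

```text
168 .....................................
172 .....................................
176 ...............ggggggg...............
180 .............ggggggggggg.............
184 ............ggggggggggggg............
188 ............ggggggggggggs............
192 ............ggggggggggss.............
196 .............ggggggggsss.............
200 .............ggggggggsss.............
204 .............ggggggggsss.............
208 .............ggggggggsss.............
212 .............sssssssssss.............
216 ........s....sssssssssss.............
220 .......BBBBBBsssssssssssBBBBBB.......
224 ......BBBBBBBsssssssssssBBBBBBB......
228 ......BBBBBBB.ssssssssssBBBBBBB......
232 ......BBBBBBB.ssssssssssBBBBBBBs.....
236 ##....BBBBBBB.sssssssss.BBBBBBBs...##
240 #####BBBBBBBBB.sssssss.BBBBBBBBB#####
244 #####BBBBBBBBBBBBBBBBBBBBBBBBBBB#####
248 #####BBBBBBBBBBBBBBBBBBBBBBBBBBB#####
252 #####BBBBBBBBBBBBBBBBBBBBBBBBBBB#####
256 ######.........................######
260 sssssssssssssssssssssssssssssssssssss
```

```bash
cat > tilt.py <<'E'
from h import *
from scipy.optimize import least_squares
c={'camera_matrix':imaging.get_calibration('wrist')['camera_matrix']}
o=env.get_obs();cc=imaging.get_calibration('wrist')
Rm=R.from_euler('xyz',o['tool_rot'],degrees=True).as_matrix(); p=np.array(o['tool_pos'])
def rows(th,s,zg):
    u=np.array([np.cos(th),0,-np.sin(th)]);n=np.array([-np.sin(th),0,-np.cos(th)])  # n: upper side
    G=np.array([0,0,zg]); T=lambda a,b,y=0: proj(cc,p+Rm@(G+u*(a-s)+n*b+[0,y,0]))
    return np.array([T(.116,0)[1],T(.079,-.013)[1],T(.116,0,.005)[0]-T(.116,0,-.005)[0],T(.116,-.005)[1],T(.079,.005)[1]])
E
python3 - <<'E'
from tilt import *
for zg in(.005,.009):
  f=lambda v:(np.abs(rows(v[0],v[1],zg))-[184,218,26,174,242])*[1,1,1,1,1]
  r=least_squares(f,[.7,.055]); print(zg,np.degrees(r.x[0]),r.x[1],r.fun)
E
```

```text
0.005 30.36807106238493 0.06581718974570101 [-1.08561278 -0.77978144 -5.27637524  2.48127021 -1.57093774]
0.009 28.96334065494073 0.06757670011603173 [-1.0854977  -0.45370991 -6.07836637  2.91517509 -2.45656747]
```

```bash
python3 - <<'E'
from tilt import *
f=lambda v:(np.abs(rows(*v))-[184,218,26,174,242])
r=least_squares(f,[.7,.055,0.0],x_scale=[.1,.01,.01]); print(np.degrees(r.x[0]),r.x[1:],r.fun)
for th in (35,40,45):
  g=lambda v:(np.abs(rows(np.radians(th),*v))-[184,218,26,174,242]); r=least_squares(g,[.055,0],x_scale=.01); print(th,r.x,r.fun)
E
```

```text
34.62412839079558 [ 0.05960882 -0.00800918] [-1.11894738 -1.68160572 -2.07451394  0.81470385  1.94660454]
35 [ 0.0592621  -0.00828145] [-1.0023236  -1.88490575 -1.93033022  0.82366229  1.98695116]
40 [ 0.05414311 -0.01115635] [ 0.76026187 -4.85466608  0.11766333  1.0728233   2.30237669]
45 [ 0.04794457 -0.01214517] [ 2.97558239 -8.39159093  2.34620651  1.64771646  2.04456327]
```

```bash
python3 - <<'E'
from tilt import *
im=cv2.imread('pics/scene8.png')[:,:,::-1].copy();h=cv2.cvtColor(im,cv2.COLOR_RGB2HSV);m=mask(im,'blue')
for r in range(195,250): print(r,''.join('B' if m[r,x] else 'Y' if 15<h[r,x,0]<30 and h[r,x,1]>170 and h[r,x,2]>90 else 'g' if h[r,x,1]<50 and h[r,x,2]>120 else '#' if h[r,x,2]<60 else '.' for x in range(175,245)))
s=imaging.get_calibration('scene'); w=cc
# triangulate tail with wrist disc centre, bias-scan
for th in(30,35,40,45):
    t=np.radians(th)
    for bz in (0,.023):
        G=p+[0,0,bz-.009]; u=Rm@np.array([np.cos(t),0,-np.sin(t)])
        print(th,bz,[np.round(proj(s,G+u*(a-.056)),1).tolist() for a in(.116,.079,-.116)])
E
```

```text
195 .................#####################################........#######.
196 .................###################################.............####.
197 ...............####################################...............###.
198 .............#####################################...............####.
199 ...........##########..###########################................###.
200 ..........##########...########################..##................#..
201 ........#######..###....#####################....##...................
202 ......#######.....###....##################.....##....................
203 ....########.....####.....################............................
204 ...########......######...##############.....#.......##...............
205 .##########...########################.....#........###...............
206 ###########..########################............######...............
207 ######..###########################....##.......#######...............
208 ####....#########################....####...#..#######................
209 ###......#######################....####......
[... 2772 characters left out ...]
...........................
247 ......................................................................
248 ......................................................................
249 ......................................................................
30 0 [[221.5, 236.2], [214.9, 232.2], [185.9, 214.1]]
30 0.023 [[220.4, 230.8], [213.7, 226.8], [184.4, 209.1]]
35 0 [[220.6, 234.5], [214.6, 231.5], [188.2, 218.4]]
35 0.023 [[219.5, 229.0], [213.4, 226.1], [186.8, 213.6]]
40 0 [[219.6, 232.6], [214.2, 230.8], [190.6, 222.8]]
40 0.023 [[218.5, 227.1], [213.0, 225.4], [189.2, 218.1]]
45 0 [[218.6, 230.8], [213.9, 230.1], [193.1, 227.3]]
45 0.023 [[217.4, 225.2], [212.6, 224.7], [191.8, 222.6]]
```

The scene camera supports about 40° of tilt: tail disc at (218,228), predicted (218.5,227.1). It also confirms the 23 mm height offset. I squeeze firmly, then carry the gauge above the pre-insertion point.

```bash
python3 -m crank '[{"x":0,"y":0,"z":0,"turn":0},{"x":0,"y":0,"z":0,"turn":0},{"x":0,"y":0,"z":0,"turn":0},{"x":0,"y":0,"z":0,"turn":0},{"x":0,"y":0,"z":-0.02,"turn":0},{"x":0,"y":0,"z":-0.06,"turn":0},{"x":0,"y":0,"z":-0.11,"turn":0},{"x":0,"y":0,"z":-0.155,"turn":0},{"x":0,"y":0,"z":-0.185,"turn":0},{"x":0,"y":0,"z":-0.2,"turn":0},{"x":0,"y":0,"z":-0.2,"turn":0}]' 0.01 40
python3 plan.py .662 .058 .2976 14.5
```

```text
time_s: 16.55
tool_pos: [0.5178, -0.2111, 0.2976]
tool_rot: [-180.0, -0.0, 20.2]
force: [0.1, 0.1, -2.0]
grip_width: 0.0255
grasp_force: 40.0
t 16.55 shift [ 2.283e-01 -2.027e-01  1.000e-04] turn 0.1 q7 -46.3
```

```bash
python3 -m crank '[{"x":0.02,"y":-0.018,"z":0,"turn":0.01},{"x":0.05,"y":-0.045,"z":0,"turn":0.03},{"x":0.08,"y":-0.07,"z":0,"turn":0.05},{"x":0.11,"y":-0.098,"z":0,"turn":0.06},{"x":0.14,"y":-0.125,"z":0,"turn":0.08},{"x":0.17,"y":-0.15,"z":0,"turn":0.09},{"x":0.2,"y":-0.178,"z":0,"turn":0.1},{"x":0.22,"y":-0.195,"z":0,"turn":0.1},{"x":0.228,"y":-0.203,"z":0,"turn":0.1},{"x":0.228,"y":-0.203,"z":0,"turn":0.1},{"x":0.228,"y":-0.203,"z":0,"turn":0.1}]'
python3 - <<'E'
from h import *
for n in('top','scene','wrist'):
    im,c=snap(n,n+'9.png'); print(n,blobs(mask(im,'blue'),5))
t=cv2.imread('pics/top9.png')[130:290,190:350];s=cv2.imread('pics/scene9.png')[110:250,220:360];w=cv2.imread('pics/wrist9.png')[120:320,180:400]
f=lambda a,x,y:cv2.resize(a,(x,y),interpolation=2)
cv2.imwrite('pics/c9.png',np.hstack([f(t,400,400),f(s,400,400)]))
from plan import plan; plan(.662,.058,.2476,14.5)
E
```

```text
time_s: 17.92
tool_pos: [0.661, 0.056, 0.2974]
tool_rot: [180.0, 0.0, 14.3]
force: [1.2, 0.2, -2.6]
grip_width: 0.0255
grasp_force: 40.0
top [(np.int32(48), [263.5, 153.5], [262, 145, 5, 15])]
scene [(np.int32(131), [3.3, 111.5], [0, 99, 11, 21]), (np.int32(41), [345.2, 186.2], [342, 181, 9, 13])]
wrist [(np.int32(1429), [284.4, 239.5], [258, 217, 54, 39]), (np.int32(1041), [284.3, 297.2], [263, 285, 44, 26])]
t 18.07 shift [ 0.0011 -0.0012  0.0504] turn -0.002 q7 -74.7
```

View pics/c9.png

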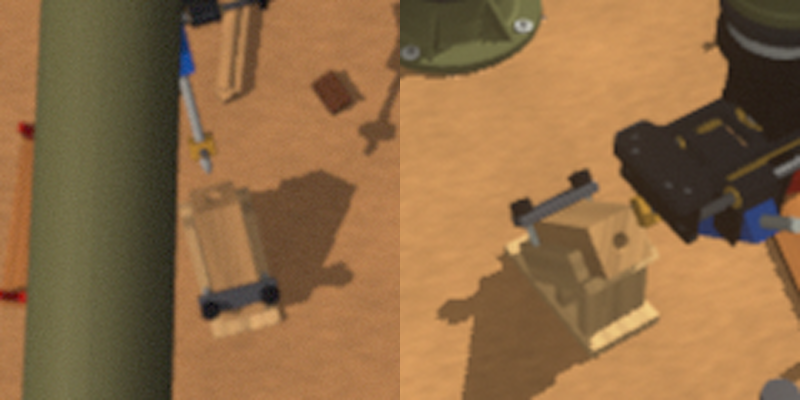

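The top view shows the rod, collar and tip clear of the rail, with the tip at about (272.8,196). The scene view shows the collar at about (305.8,184). I compare these with the prediction.

```bash
python3 - <<'E'
from h import *
t=imaging.get_calibration('top');s=imaging.get_calibration('scene')
G=np.array([.661,.056,.3209-.009]); 
for n in('top','scene'):
    im=cv2.imread(f'pics/{n}9.png')[:,:,::-1]; h=cv2.cvtColor(im.copy(),cv2.COLOR_RGB2HSV)
    x0,y0,x1,y1=(262,165,285,205) if n=='top' else (295,175,320,195)
    m=cv2.inRange(h,(15,150,90),(30,255,255)); z=np.zeros_like(m); z[y0:y1,x0:x1]=m[y0:y1,x0:x1]; print(n,blobs(z,3))
    if n=='top':
        for r in range(160,204): print(r,''.join('Y' if z[r,x] else 'g' if h[r,x,1]<60 and h[r,x,2]>80 else '#' if h[r,x,2]<60 else '.' for x in range(258,290)))
for th in(36,40,44):
    T=np.radians(th);y=np.radians(14.3);u=np.array([np.cos(T)*np.cos(y),np.cos(T)*np.sin(y),np.sin(T)])
    print(th,[(np.round(proj(t,G+u*(a-.056)),1).tolist(),np.round(proj(s,G+u*(a-.056)),1).tolist()) for a in(.0,-.07,-.088,-.116)])
E
```

```text
top [(np.int32(78), [270.3, 188.3], [264, 183, 13, 12])]
160 ####..gg........................
161 ###.ggg.........................
162 ###.ggg.........................
163 ###.gggg........................
164 ###.gggg........................
165 ###.gggg........................
166 ###.gggg........................
167 ####.gggg.......................
168 ###..gggg.......................
169 ###...ggg.......................
170 ###...gggg......................
171 ###....ggg......................
172 ###....ggg......................
173 ###....ggg......................
174 ###....gggg.....................
175 ###.....ggg.....................
176 ###.....ggg.....................
177 ###.....ggg.....................
178 ###.....gggg....................
179 ###......ggg....................
180 ###...Y..ggg....................
181 ###......ggg....................
182 ###......gggg...................
183 ##........ggg.YYY...............
184 ###....Y..ggg..YYY..............
185 ###...YYY.ggg.YYYY..............
186 ###....YY.....YYYY..............
187 ###....YYY..YYYYYY..............
188 ###
[... 363 characters left out ...]
198 ##..............................
199 ##.........Y....................
200 ##..............................
201 ##..............................
202 ##..............................
203 ##..............................
scene [(np.int32(69), [305.0, 183.7], [300, 178, 12, 12])]
36 [([263.2, 159.3], [326.3, 182.0]), ([269.9, 185.0], [309.7, 178.5]), ([271.5, 191.4], [305.7, 177.7]), ([274.0, 201.1], [299.9, 176.4])]
40 [([263.1, 158.7], [326.9, 183.6]), ([269.5, 183.5], [310.9, 182.0]), ([271.1, 189.7], [307.1, 181.6]), ([273.5, 199.0], [301.5, 181.0])]
44 [([262.9, 158.0], [327.5, 185.3]), ([269.1, 181.8], [312.3, 185.4]), ([270.6, 187.7], [308.7, 185.5]), ([272.9, 196.5], [303.3, 185.5])]
```

```bash
python3 - <<'E'
from h import *
t=imaging.get_calibration('top');s=imaging.get_calibration('scene');w=imaging.get_calibration('wrist')
for pt in((270.5,188.4),(270.9,188.9)): print('collar',two(t,pt,s,(305.0,183.7)))
print('tip by collar..')
g=cv2.cvtColor(cv2.imread('pics/top9.png'),cv2.COLOR_BGR2GRAY)
print(g[203:218,264:284]); 
g0=cv2.cvtColor(cv2.imread('pics/top0.png'),cv2.COLOR_BGR2GRAY); print(g0[203:218,264:284])
print(proj(t,[.516,.02,.135]),proj(s,[.516,.02,.135]))
E
```

```text
collar (array([0.55673755, 0.02666095, 0.21594525]), np.float64(0.007800758451162434))
collar (array([0.55583994, 0.02633855, 0.21499284]), np.float64(0.006450069630198219))
tip by collar..
[[131 132 129 131 133 131 132 128 128 129 128 126 120 119 113 109 106 101
  102 120]
 [131 131 130 129 132 126 127 126 125 121 114 115 112 107 104 102  99 102
  108 114]
 [136 129 126 120 122 118 119 118 113 112 113 111 108  99  99 102 103 101
  105 106]
 [136 125 121 113 110 118 116 111 110 110 118 118 114 106 105 101 101 105
  105 102]
 [134 127 114 111 114 115 111 108 112 117 124 128 131 123 113 103 104 108
  106 107]
 [135 124 112 111 112 112 108 103 106 109 120 130 130 128 114 105 108 104
  106 109]
 [129 126 122 112 112 110 111 106  96  99 103 112 112 114 111 106 103 108
  109 112]
 [129 121 115 110 109 112 105 105  96  89  94  99 102 102 105 105 105 108
  113 113]
 [129 123 120 112 105 112 109 106  99  96  94  97 103 102 108 108 109 110
  120 120]
 [133 131 123 115 110 111 107 103 100 100 102 102 104 108 109 115 120 126
  130 132]
 [145 142 133 117 111 103 104 103 101 102 102 112 114 119 11
[... 1071 characters left out ...]
 102  99  93  88  91  90  95  95 100 101 104 110
  110 117]
 [124 123 113 107 103 103 103  98  95  96  93  94  99 101 106 109 113 116
  115 126]
 [136 131 124 111 104  99  97  88  93  93 103 102 107 107 110 120 120 122
  124 131]
 [142 141 129 111 104  98  98  97  99 104 108 114 116 118 117 120 127 126
  123 131]
 [141 131 128 113 107 105 105 111 110 115 113 116 121 120 118 120 122 126
  123 129]
 [128 123 115 114 114 110 109 109 112 113 113 115 117 115 118 123 124 123
  127 125]
 [113 110 109 106 112 114 112 112 114 112 109 116 122 118 119 117 120 124
  124 124]]
(np.float64(275.84129488469006), np.float64(209.32607200287646)) (np.float64(296.79553398880876), np.float64(193.78882595431799))
```

The tip and bore are displaced alike in the top view, so they line up laterally. The tilt is about 41°. I go to 12 mm short of the mouth and look numerically.

```bash
python3 plan.py .6515 .0551 .240 14.5; python3 -m crank '[{"x":0.002,"y":-0.001,"z":0.01,"turn":-0.002},{"x":0.002,"y":-0.001,"z":0.03,"turn":-0.002},{"x":0.002,"y":-0.001,"z":0.045,"turn":-0.002},{"x":0.001,"y":-0.001,"z":0.05,"turn":-0.002},{"x":-0.005,"y":-0.001,"z":0.054,"turn":-0.002},{"x":-0.0095,"y":-0.001,"z":0.0575,"turn":-0.002},{"x":-0.0095,"y":-0.001,"z":0.0575,"turn":-0.002},{"x":-0.0095,"y":-0.001,"z":0.0575,"turn":-0.002}]'
python3 - <<'E'
from h import *
im,t=snap('top','top10.png'); h=cv2.cvtColor(im,cv2.COLOR_RGB2HSV)
i2,s=snap('scene','scene10.png'); h2=cv2.cvtColor(i2,cv2.COLOR_RGB2HSV)
ch=lambda h,r,x:'Y' if 15<h[r,x,0]<30 and h[r,x,1]>150 and h[r,x,2]>90 else 'g' if h[r,x,1]<60 and h[r,x,2]>80 else '#' if h[r,x,2]<60 else '.' if h[r,x,2]>105 else ','
for r in range(180,216): print(r,''.join(ch(h,r,x) for x in range(258,292)),'   ',r-16,''.join(ch(h2,r-16,x) for x in range(280,325)))
o=env.get_obs();p=np.array(o['tool_pos'])+[0,0,.0235-.009];print(o['tool_pos'],o['tool_rot'])
for th in(39,41,43):
    T=np.radians(th);y=np.radians(14.5);u=np.array([np.cos(T)*np.cos(y),np.cos(T)*np.sin(y),np.sin(T)]);q=p-u*.172
    print(th,q,proj(t,q),proj(s,q))
E
```

```text
t 18.07 shift [-0.0098 -0.001   0.058 ] turn -0.002 q7 -74.7
time_s: 19.08
tool_pos: [0.6523, 0.0568, 0.2406]
tool_rot: [-180.0, -0.1, 14.6]
force: [0.3, 0.0, -2.5]
grip_width: 0.0259
grasp_force: 40.0
180 ####,...ggg.......................     164 .............................................
181 ####,...ggg.......................     165 ...........................................,#
182 ####,...ggg.......................     166 .........................................,###
183 ####,....ggg......................     167 .......................................,#####
184 ####,....ggg......................     168 .....................................,#######
185 ####,....ggg......................     169 ...................................,#########
186 ####,....gggg.....................     170 .,,##,...........................,#########,Y
187 ####,.....ggg.....................     171 ,#####..............,###,......,#########,,YY
188 ####,.....ggg.....................     172 ######,...........,#######,,,,##########,YYYY
189 ####,.....ggg.....................     173 ######,.......
[... 2333 characters left out ...]
YYY,##################,
215 ###,..............................     199 .....,,,.............YYYYY################,,,
[0.65229293 0.05689035 0.24046721] [-1.79998692e+02 -4.67033351e-02  1.46131589e+01]
39 [0.52288151 0.02342228 0.1467241 ] (np.float64(274.39474094158743), np.float64(206.16880546405486)) (np.float64(299.17460802763264), np.float64(192.4383670053957))
41 [0.52661764 0.02438851 0.14212506] (np.float64(274.11124494445914), np.float64(205.05156107287834)) (np.float64(300.00379345271), np.float64(194.57991290260173))
43 [0.5305069  0.02539434 0.13766349] (np.float64(273.81344639016487), np.float64(203.88033451621794)) (np.float64(300.8690096144394), np.float64(196.72043992721774))
```

The tip reads (0.527,0.024,0.142), about 2 mm left of and below the bore axis, 14 mm short of the mouth. I correct that, ease the grip, and slide in along the slope.

```bash
python3 -m crank '[{"x":0,"y":0.0016,"z":-0.0012,"turn":0},{"x":0,"y":0.0016,"z":-0.0012,"turn":0},{"x":-0.003,"y":0.0016,"z":0.0013,"turn":0},{"x":-0.006,"y":0.0016,"z":0.0038,"turn":0},{"x":-0.0092,"y":0.0016,"z":0.0065,"turn":0},{"x":-0.0115,"y":0.0016,"z":0.0084,"turn":0},{"x":-0.0138,"y":0.0016,"z":0.0104,"turn":0},{"x":-0.0153,"y":0.0016,"z":0.0117,"turn":0},{"x":-0.0153,"y":0.0016,"z":0.0117,"turn":0}]' 0.01 20
```

```text
time_s: 20.3
tool_pos: [0.6375, 0.0515, 0.2283]
tool_rot: [-180.0, -0.0, 14.6]
force: [-0.2, 0.6, -3.1]
grip_width: 0.0258
grasp_force: 20.0
```

```bash
python3 -m crank '[{"x":-0.0023,"y":0,"z":0.0019,"turn":0},{"x":-0.0046,"y":0,"z":0.0039,"turn":0},{"x":-0.0069,"y":0,"z":0.0058,"turn":0},{"x":-0.0092,"y":0,"z":0.0077,"turn":0},{"x":-0.0092,"y":0,"z":0.0077,"turn":0}]'; python3 -m crank '[{"x":-0.0023,"y":0,"z":0.0019,"turn":0},{"x":-0.0046,"y":0,"z":0.0039,"turn":0},{"x":-0.0061,"y":0,"z":0.0051,"turn":0},{"x":-0.0061,"y":0,"z":0.0051,"turn":0}]'
```

```text
time_s: 20.92
tool_pos: [0.6283, 0.049, 0.2204]
tool_rot: [-180.0, 0.0, 14.6]
force: [-0.4, -0.1, -4.3]
grip_width: 0.0259
grasp_force: 20.0
time_s: 21.42
tool_pos: [0.6231, 0.0475, 0.2159]
tool_rot: [-180.0, -0.1, 14.6]
force: [1.8, 0.7, -0.8]
grip_width: 0.0256
grasp_force: 20.0
```

```bash
python3 -m crank '[{"x":-0.0023,"y":0,"z":0.0019,"turn":0},{"x":-0.0046,"y":0,"z":0.0039,"turn":0},{"x":-0.0069,"y":0,"z":0.0058,"turn":0},{"x":-0.0069,"y":0,"z":0.0058,"turn":0}]'; python3 -m crank '[{"x":-0.0023,"y":0,"z":0.0019,"turn":0},{"x":-0.0046,"y":0,"z":0.0039,"turn":0},{"x":-0.0061,"y":0,"z":0.0051,"turn":0},{"x":-0.0061,"y":0,"z":0.0051,"turn":0}]'
```

```text
time_s: 21.92
tool_pos: [0.6157, 0.0456, 0.2094]
tool_rot: [-180.0, 0.0, 14.6]
force: [0.4, 0.1, -1.4]
grip_width: 0.0261
grasp_force: 20.0
time_s: 22.42
tool_pos: [0.6099, 0.0441, 0.2044]
tool_rot: [-180.0, 0.0, 14.6]
force: [1.7, -0.1, -1.7]
grip_width: 0.0257
grasp_force: 20.0
```

```bash
python3 -m crank '[{"x":-0.0023,"y":0,"z":0.0019,"turn":0},{"x":-0.0046,"y":0,"z":0.0039,"turn":0},{"x":-0.0061,"y":0,"z":0.0051,"turn":0},{"x":-0.0061,"y":0,"z":0.0051,"turn":0}]'; python3 -m crank '[{"x":-0.0008,"y":0,"z":0.0006,"turn":0},{"x":-0.0015,"y":0,"z":0.0013,"turn":0},{"x":-0.0015,"y":0,"z":0.0013,"turn":0}]';python3 -m crank '[{"x":-0.0008,"y":0,"z":0.0006,"turn":0},{"x":-0.0015,"y":0,"z":0.0013,"turn":0},{"x":-0.0015,"y":0,"z":0.0013,"turn":0}]'
```

```text
time_s: 22.92
tool_pos: [0.604, 0.0426, 0.1994]
tool_rot: [-180.0, 0.0, 14.6]
force: [2.2, 0.4, -1.8]
grip_width: 0.0255
grasp_force: 20.0
time_s: 23.3
tool_pos: [0.6028, 0.0423, 0.1982]
tool_rot: [-180.0, 0.0, 14.6]
force: [2.2, 0.7, -0.4]
grip_width: 0.0259
grasp_force: 20.0
time_s: 23.68
tool_pos: [0.6026, 0.0422, 0.198]
tool_rot: [180.0, -0.2, 14.6]
force: [4.7, 1.4, 2.1]
grip_width: 0.0255
grasp_force: 20.0
```

The force has risen to about 7 N and the tool has stopped where the bottom was expected (x 0.6028). I press a touch more and hold.

```bash
python3 -m crank '[{"x":-0.0004,"y":0,"z":0.0003,"turn":0},{"x":-0.0008,"y":0,"z":0.0006,"turn":0},{"x":-0.0008,"y":0,"z":0.0006,"turn":0},{"x":-0.0008,"y":0,"z":0.0006,"turn":0},{"x":-0.0008,"y":0,"z":0.0006,"turn":0},{"x":-0.0008,"y":0,"z":0.0006,"turn":0},{"x":-0.0008,"y":0,"z":0.0006,"turn":0},{"x":-0.0008,"y":0,"z":0.0006,"turn":0},{"x":-0.0008,"y":0,"z":0.0006,"turn":0},{"x":-0.0008,"y":0,"z":0.0006,"turn":0},{"x":-0.0008,"y":0,"z":0.0006,"turn":0},{"x":-0.0008,"y":0,"z":0.0006,"turn":0}]'
```

```text
time_s: 25.18
tool_pos: [0.6026, 0.0423, 0.198]
tool_rot: [180.0, -0.3, 14.6]
force: [6.0, 1.9, 3.9]
grip_width: 0.026
grasp_force: 20.0
```

Bottomed and held with about 9 N. I draw it straight out along the slope.

```bash
python3 -m crank '[{"x":0.0023,"y":0,"z":-0.0019,"turn":0},{"x":0.0061,"y":0,"z":-0.0051,"turn":0},{"x":0.0115,"y":0,"z":-0.0096,"turn":0},{"x":0.0184,"y":0,"z":-0.0154,"turn":0},{"x":0.026,"y":0,"z":-0.0219,"turn":0},{"x":0.0345,"y":0,"z":-0.0289,"turn":0},{"x":0.0429,"y":0,"z":-0.036,"turn":0},{"x":0.0513,"y":0,"z":-0.0431,"turn":0},{"x":0.0597,"y":0,"z":-0.0501,"turn":0},{"x":0.07,"y":0,"z":-0.07,"turn":0},{"x":0.07,"y":0,"z":-0.1,"turn":0},{"x":0.07,"y":0,"z":-0.1,"turn":0}]' 0.01 35
python3 - <<'E'
from h import *
from plan import plan
im,t=snap('top','top11.png'); h=cv2.cvtColor(im,cv2.COLOR_RGB2HSV)
ch=lambda h,r,x:'Y' if 15<h[r,x,0]<30 and h[r,x,1]>150 and h[r,x,2]>90 else 'g' if h[r,x,1]<60 and h[r,x,2]>80 else '#' if h[r,x,2]<60 else '.' if h[r,x,2]>105 else ','
for r in range(150,206): print(r,''.join(ch(h,r,x) for x in range(255,292)))
o=env.get_obs();p=np.array(o['tool_pos'])+[0,0,.0235-.009];print(o['tool_pos'],o['tool_rot'])
for th in(38,40,42):
    T=np.radians(th);y=np.radians(o['tool_rot'][2]);u=np.array([np.cos(T)*np.cos(y),np.cos(T)*np.sin(y),np.sin(T)])
    print(th,[np.round(proj(t,p-u*(.172-a)),1).tolist() for a in(0,.055,.063,.071)])
E
```

```text
time_s: 26.68
tool_pos: [0.6701, 0.059, 0.2991]
tool_rot: [179.9, -0.3, 14.6]
force: [-0.8, 0.1, -2.5]
grip_width: 0.026
grasp_force: 35.0
150 #####,............................,,,
151 #####,............................,,,
152 #####,.....g......................,,,
153 ####,,............................,,,
154 #####.............................,,,
155 #####,....g.......................,..
156 #####,..g.........................,,.
157 #####gggg........................,,,.
158 ####,gggg........................,,,.
159 #####ggggg.......................,,,.
160 #####,gggg.......................,,,.
161 #####,gggg.......................,,,.
162 #####,.ggg.......................,,,.
163 ####,,.gggg......................,,..
164 ####,,.gggg......................,,,.
165 #####,.gggg......................,,..
166 #####,..ggg......................,...
167 ####,,..gggg.........................
168 ####,...gggg..Y.............,,,......
169 ####,....ggg,YYY............,........
170 ####,YYY.ggg.YYY.....................
171 ####,YYY.....YYYY....................
172 ####,.YYY.YYYYYYY................
[... 979 characters left out ...]
.................................
197 ###,.................................
198 ###,.................................
199 ###,.................................
200 ###,.................................
201 ###,.................................
202 ###,.................................
203 ###,.................................
204 ###,.................................
205 ###,.................................
[0.66910533 0.05901553 0.29710788] [ 1.79970016e+02 -1.09730609e-01  1.45823415e+01]
38 [[272.8, 196.9], [267.9, 177.9], [267.1, 175.1], [266.4, 172.3]]
40 [[272.6, 195.8], [267.7, 177.2], [266.9, 174.5], [266.2, 171.7]]
42 [[272.3, 194.6], [267.5, 176.5], [266.8, 173.8], [266.0, 171.0]]
```

The collar sits at rows 169–178 in the top view, as predicted for a 55 mm reading. Now the rest's pose, with the height offset corrected.

```bash
python3 - <<'E'
from h import *
t=imaging.get_calibration('top');s=imaging.get_calibration('scene')
w=dict(imaging.get_calibration('wrist')); y=np.radians(89.9)
w['position']=np.array([.5004,.2358,.3204+.0235])+[.06645*np.cos(y),.06645*np.sin(y),.1675]; w['attitude']=np.array([-13.97,0,-.1])
b1=[onz(w,224,188.5,.061)+[0,.024,0],onz(w,358,202.5,.061)+[0,.024,0]]
print('wrist',b1)
for cc,l in((t,[(198.3,182.5),(189.3,249)]),):
    print('top',[onz(cc,*q,.061)-[0,.024,0] for q in l])
print('scene blobs',[onz(s,*q,.05) for q in((352.2,167.9),(376.6,219.9))])
a,b=b1; print(np.linalg.norm(a-b),np.degrees(np.arctan2((b-a)[1],(b-a)[0])))
# top images now: red masks column extents
for n in('top0','scene0'):
    im=cv2.imread(f'pics/{n}.png')[:,:,::-1].copy();h=cv2.cvtColor(im,cv2.COLOR_RGB2HSV)
    m=cv2.inRange(h,(0,170,50),(5,255,255))|cv2.inRange(h,(172,170,50),(180,255,255))
    if n=='top0':
        for r in list(range(177,191))+list(range(243,254)): print(r,''.join('R' if m[r,x] else '.' for x in range(185,222)))
    else:
        for r in list(range(160,185)): print(r,''.join('R' if m[r,x] else '.' for x in range(340,372)),'  ',r+48,''.join('R' if m[r+48,x] else '.' for x in range(362,396)))
E
```

```text
wrist [array([0.41065266, 0.24725413, 0.061     ]), array([0.61073193, 0.22562161, 0.061     ])]
top [array([0.60658951, 0.22517983, 0.061     ]), array([0.41335532, 0.24586241, 0.061     ])]
scene blobs [array([0.41249533, 0.23755984, 0.05      ]), array([0.60719082, 0.21623918, 0.05      ])]
0.20124531823072975 -6.170832639028615
177 .....................................
178 .....................................
179 .....................................
180 .............RRRR........R...........
181 .............RRRRRRRRRRRRRRRR........
182 .............RRRRRRRRRRRRRRRRR.......
183 ..............RRRRRRRRRRRRRRR........
184 ................RRRRRRRRRRRRRRR......
185 ....................RR.RRRRRRRR......
186 .....................................
187 .....................................
188 .....................................
189 .....................................
190 .....................................
243 .....................................
244 .....................................
245 .....................................
246 ....RR.........R.....................
247 ....RR
[... 1558 characters left out ...]
........R..R..............    224 .............RRR.RR.RRRRRR........
177 ..........RRR...................    225 ...............RR.......R.........
178 ................................    226 ...........RRR..R..RR.RR..........
179 ................................    227 ...................R..............
180 ................................    228 ..................R...............
181 ................................    229 ..................................
182 ................................    230 ..................................
183 ................................    231 ..................................
184 ................................    232 ..................................
```

Both cameras agree: the rest's centre is at (0.510,0.236), yaw -6.1°. I carry the gauge above it.

```bash
python3 - <<'E'
from h import *
s=imaging.get_calibration('scene'); print([onz(s,*q,.059) for q in((356.5,166),(381.7,217.5))])
E
python3 plan.py .5277 .2341 .2 -6.1
```

```text
[array([0.41709599, 0.24795444, 0.059     ]), array([0.60999742, 0.22809287, 0.059     ])]
t 26.73 shift [-0.093  -0.2051  0.0968] turn 0.361 q7 -74.4
```

```bash
python3 -m crank '[{"x":-0.01,"y":-0.02,"z":0,"turn":0.03},{"x":-0.022,"y":-0.045,"z":0,"turn":0.08},{"x":-0.034,"y":-0.075,"z":0,"turn":0.13},{"x":-0.048,"y":-0.105,"z":0,"turn":0.18},{"x":-0.061,"y":-0.135,"z":0,"turn":0.23},{"x":-0.075,"y":-0.165,"z":0.01,"turn":0.28},{"x":-0.085,"y":-0.19,"z":0.035,"turn":0.33},{"x":-0.091,"y":-0.203,"z":0.065,"turn":0.35},{"x":-0.093,"y":-0.206,"z":0.085,"turn":0.361},{"x":-0.093,"y":-0.206,"z":0.095,"turn":0.361},{"x":-0.093,"y":-0.206,"z":0.097,"turn":0.361},{"x":-0.093,"y":-0.206,"z":0.097,"turn":0.361}]'
python3 - <<'E'
from h import *
from plan import plan
im,t=snap('top','top12.png'); im2,s=snap('scene','scene12.png'); h=cv2.cvtColor(im,cv2.COLOR_RGB2HSV);h2=cv2.cvtColor(im2,cv2.COLOR_RGB2HSV)
red=lambda h,r,x:(h[r,x,0]<6 or h[r,x,0]>172) and h[r,x,1]>170 and h[r,x,2]>50
ch=lambda h,r,x:'R' if red(h,r,x) else 'B' if 105<h[r,x,0]<125 and h[r,x,1]>150 and h[r,x,2]>60 else 'Y' if 18<h[r,x,0]<30 and h[r,x,1]>160 and h[r,x,2]>100 else 'g' if h[r,x,1]<60 and h[r,x,2]>80 else '#' if h[r,x,2]<60 else '.'
for r in range(175,256,2): print(r,''.join(ch(h,r,x) for x in range(180,225)),'  ',r-35,''.join(ch(h2,r-35,x) for x in range(330,400)))
plan(.5277,.2341,.1407,-6.1)
E
```

```text
time_s: 28.22
tool_pos: [0.5271, 0.2349, 0.1998]
tool_rot: [-180.0, -0.0, -6.1]
force: [-0.3, -0.1, -2.1]
grip_width: 0.0257
grasp_force: 35.0
175 ##...........................................    140 .....................##############....##..#############..............
177 ####.........................................    142 ......................########..............######################...#
179 ######.............R.........................    144 .......................#######..............###########.#########.....
181 #######...#######...##..RRRRRRR.#####........    146 ........................######..............####################......
183 ######################...RRRR.###########....    148 .........................####.YYY..YYYY..########......########.......
185 #########################################....    150 ..........................##...YYY...g.BB.######.BBB......####........
187 ########################.################....    152 ..............................Y...gg.....#######...BBBBBB..##.........
189 ######################......############.....    154 ....
[... 3647 characters left out ...]
...
247 #########..ggg..RRRRRRRRR....................    212 ......................................................................
249 ##########gggg..RRRRRRRRRRR..................    214 ......................................................................
251 ##########.ggg...............................    216 ........................................................RRRR..........
253 ###########.g................................    218 ...........................................RRRR......RR...RR..........
255 ############.................................    220 ...........................................RRRRRRRRRR.RR..............
t 28.32 shift [0.0005 0.001  0.0596] turn -0.0 q7 -118.1
```

```bash
python3 -m crank '[{"x":0.0005,"y":0.001,"z":0.01,"turn":0},{"x":0.0005,"y":0.001,"z":0.025,"turn":0},{"x":0.0005,"y":0.001,"z":0.04,"turn":0},{"x":0.0005,"y":0.001,"z":0.047,"turn":0},{"x":0.0005,"y":0.001,"z":0.050,"turn":0},{"x":0.0005,"y":0.001,"z":0.050,"turn":0}]' 0.01 25; python3 -m crank '[{"x":0,"y":0,"z":0.003,"turn":0},{"x":0,"y":0,"z":0.005,"turn":0},{"x":0,"y":0,"z":0.005,"turn":0}]'; python3 -m crank '[{"x":0,"y":0,"z":0.002,"turn":0},{"x":0,"y":0,"z":0.004,"turn":0},{"x":0,"y":0,"z":0.004,"turn":0}]'
```

```text
time_s: 29.08
tool_pos: [0.527, 0.2343, 0.1494]
tool_rot: [-180.0, -0.0, -6.1]
force: [0.4, -0.1, -3.1]
grip_width: 0.026
grasp_force: 25.0
time_s: 29.45
tool_pos: [0.5268, 0.2342, 0.1443]
tool_rot: [-180.0, 0.0, -6.1]
force: [-0.4, 0.2, -2.2]
grip_width: 0.0258
grasp_force: 25.0
time_s: 29.82
tool_pos: [0.5267, 0.2343, 0.1402]
tool_rot: [-180.0, 0.0, -6.1]
force: [-0.2, 0.8, -2.4]
grip_width: 0.0259
grasp_force: 25.0
```

```bash
python3 -m crank '[{"x":0,"y":0,"z":0.0015,"turn":0},{"x":0,"y":0,"z":0.003,"turn":0},{"x":0,"y":0,"z":0.003,"turn":0}]'; python3 -m crank '[{"x":0,"y":0,"z":0.0015,"turn":0},{"x":0,"y":0,"z":0.003,"turn":0},{"x":0,"y":0,"z":0.003,"turn":0}]'
```

```text
time_s: 30.2
tool_pos: [0.5267, 0.2348, 0.1375]
tool_rot: [-179.9, 0.0, -6.1]
force: [-0.4, 1.5, -1.3]
grip_width: 0.0258
grasp_force: 25.0
time_s: 30.58
tool_pos: [0.5268, 0.2345, 0.1343]
tool_rot: [-180.0, 0.0, -6.1]
force: [-1.2, 1.5, -0.4]
grip_width: 0.0261
grasp_force: 25.0
```

Contact is light, and the V wall pushes +y a little. I shift 2 mm that way, soften the grip and lower the tail along the arc.

```bash
python3 -m crank '[{"x":0,"y":-0.002,"z":0,"turn":0},{"x":0,"y":-0.002,"z":0,"turn":0},{"x":0.004,"y":-0.002,"z":0.003,"turn":0},{"x":0.011,"y":-0.002,"z":0.010,"turn":0},{"x":0.0165,"y":-0.002,"z":0.018,"turn":0},{"x":0.0225,"y":-0.002,"z":0.03,"turn":0},{"x":0.0276,"y":-0.002,"z":0.043,"turn":0},{"x":0.0297,"y":-0.002,"z":0.05,"turn":0},{"x":0.0297,"y":-0.002,"z":0.05,"turn":0}]' 0.01 8
```

```text
time_s: 31.7
tool_pos: [0.5562, 0.2328, 0.0834]
tool_rot: [179.9, 0.1, -6.1]
force: [-0.0, -0.3, -1.3]
grip_width: 0.0256
grasp_force: 8.0
```

```bash
python3 -m crank '[{"x":0.0025,"y":0,"z":0.009,"turn":0},{"x":0.0048,"y":0,"z":0.019,"turn":0},{"x":0.006,"y":0,"z":0.027,"turn":0},{"x":0.0067,"y":0,"z":0.033,"turn":0},{"x":0.0067,"y":0,"z":0.033,"turn":0}]'
python3 - <<'E'
from h import *
im,c=snap('wrist','w13.png');h=cv2.cvtColor(im,cv2.COLOR_RGB2HSV)
red=lambda r,x:(h[r,x,0]<6 or h[r,x,0]>172) and h[r,x,1]>170 and h[r,x,2]>50
for r in range(100,262,5): print(r,''.join('R' if red(r,x) else 'B' if 105<h[r,x,0]<125 and h[r,x,1]>150 and h[r,x,2]>60 else 'g' if h[r,x,1]<50 and h[r,x,2]>90 else '#' if h[r,x,2]<55 else '.' for x in range(220,350,2)))
E
```

```text
time_s: 32.33
tool_pos: [0.5629, 0.2323, 0.0507]
tool_rot: [180.0, 0.1, -6.1]
force: [-0.8, 1.0, -2.4]
grip_width: 0.0262
grasp_force: 8.0
100 .................................................................
105 .................................................................
110 .................................................................
115 .................................................................
120 .................................................................
125 .................................................................
130 .................................................................
135 .................................................................
140 .................................................................
145 .................................................................
150 .................................................................
155 ................R...RRRRRRR.gggggggggg..RRR.RRRR.R...............
160 ..........RRRRRRRRRRRRRRRRR.gggggggggg.RRRRRRRRRRRRRRR...........
165 .........RRRRRRRRRRRRRRRRRR.ggggggggggRRRRRRRRR
[... 648 characters left out ...]

215 ............................ggggggggg............................
220 ......................BBBBBBggggggggg.BBBBB......................
225 .....................BBBBBBB.ggggggggBBBBBBB.....................
230 ....................gBBBBBBBBBBBBBBBBBBBBBBBB....................
235 ###.................BBBBBBBBBBBBBBBBBBBBBBBBB.................###
240 ###..........######.BBBBBBBBBBBBBBBBBBBBBBBBBB#######.........###
245 ............########BBBBBBBBBBBBBBBBBBBBBBBBBB########...........
250 ..........##########BBBBBBBBBBBBBBBBBBBBBBBBBB#########..........
255 ........############..BBBBBBBBBBBBBBBBBBBB.B..###########........
260 .................................................................
```

```bash
python3 - <<'E'
from h import *
im=cv2.imread('pics/w13.png')[:,:,::-1];h=cv2.cvtColor(im.copy(),cv2.COLOR_RGB2HSV)
print([ (r,int(h[r,286,1]),int(h[r,286,2])) for r in range(120,160,3)],[(r,int(h[r,250,0]),int(h[r,250,1])) for r in range(150,190,2)])
c=imaging.get_calibration('wrist');p=np.array(env.get_obs()['tool_pos'])
e=np.array([np.cos(np.radians(-6.1)),np.sin(np.radians(-6.1)),0])
for n,r,z in(('tail',153,.0517),('tail',153,.044),('blkfar',158,.0375),('blknear',183,.0375)): print(n,((onz(c,284.4,r,z)-p)@e).round(4))
E
```

```text
[(120, 98, 231), (123, 100, 232), (126, 98, 227), (129, 98, 228), (132, 100, 224), (135, 99, 223), (138, 105, 204), (141, 114, 157), (144, 117, 144), (147, 141, 139), (150, 90, 133), (153, 8, 131), (156, 8, 152), (159, 8, 151)] [(150, 16, 129), (152, 16, 129), (154, 13, 140), (156, 1, 183), (158, 0, 192), (160, 1, 186), (162, 1, 190), (164, 1, 190), (166, 0, 190), (168, 0, 192), (170, 1, 189), (172, 1, 188), (174, 1, 186), (176, 1, 196), (178, 1, 185), (180, 1, 188), (182, 2, 190), (184, 13, 142), (186, 16, 130), (188, 16, 129)]
tail 0.0564
tail 0.0559
blkfar 0.0526
blknear 0.038
```

The rod is centred in the far notch, but the tail reaches only about 106 mm from the rest's centre instead of 116. I shift 9 mm along the rest and lower the last bit.

```bash
python3 -m crank '[{"x":0.003,"y":0,"z":0,"turn":0},{"x":0.006,"y":0,"z":0,"turn":0},{"x":0.009,"y":0,"z":0,"turn":0},{"x":0.0095,"y":0,"z":0.004,"turn":0},{"x":0.0095,"y":0,"z":0.008,"turn":0},{"x":0.0095,"y":0,"z":0.011,"turn":0},{"x":0.0095,"y":0,"z":0.011,"turn":0}]'; python3 -m crank '[{"x":0,"y":0,"z":0.001,"turn":0},{"x":0,"y":0,"z":0.002,"turn":0},{"x":0,"y":0,"z":0.002,"turn":0}]'
```

```text
time_s: 33.25
tool_pos: [0.5726, 0.2313, 0.0401]
tool_rot: [180.0, 0.0, -6.1]
force: [0.8, 0.3, -1.0]
grip_width: 0.0262
grasp_force: 8.0
time_s: 33.62
tool_pos: [0.5727, 0.2315, 0.0384]
tool_rot: [-180.0, -0.0, -6.1]
force: [0.4, 1.7, -1.1]
grip_width: 0.0259
grasp_force: 8.0
```

```bash
python3 -m crank '[{"x":0,"y":0,"z":0.001,"turn":0},{"x":0,"y":0,"z":0.002,"turn":0},{"x":0,"y":0,"z":0.002,"turn":0}]'; python3 - <<'E'
from h import *
im,c=snap('wrist','w14.png');h=cv2.cvtColor(im,cv2.COLOR_RGB2HSV)
red=lambda r,x:(h[r,x,0]<6 or h[r,x,0]>172) and h[r,x,1]>170 and h[r,x,2]>50
for r in range(110,262,4): print(r,''.join('R' if red(r,x) else 'B' if 105<h[r,x,0]<125 and h[r,x,1]>150 and h[r,x,2]>60 else 'g' if h[r,x,1]<50 and h[r,x,2]>90 else '#' if h[r,x,2]<55 else '.' for x in range(220,350,2)))
E
```

```text
time_s: 34.0
tool_pos: [0.5729, 0.232, 0.0378]
tool_rot: [-179.9, -0.0, -6.1]
force: [-4.1, 0.1, 8.1]
grip_width: 0.026
grasp_force: 8.0
110 .................................................................
114 .................................................................
118 .................................................................
122 .................................................................
126 .................................................................
130 .................................................................
134 .................................................................
138 .................................................................
142 .................................................................
146 .................................................................
150 .................................................................
154 ............................gggggggggg...........................
158 ............................gggggggggg...........................
162 ............................gggggggggg...........
[... 996 characters left out ...]

222 .....................gBBBBBBggggggggg.BBBBBB.....................
226 .....................BBBBBBBBBB....BBBBBBBBB.....................
230 .....................BBBBBBBBBBBBBBBBBBBBBBBB....................
234 ###.................BBBBBBBBBBBBBBBBBBBBBBBBB.................###
238 ###..........###....BBBBBBBBBBBBBBBBBBBBBBBBBB#######.........###
242 ..#.........########BBBBBBBBBBBBBBBBBBBBBBBBBB#######.........#..
246 ...........#########BBBBBBBBBBBBBBBBBBBBBBBBBB########...........
250 ..........##########BBBBBBBBBBBBBBBBBBBBBBBBBB#########..........
254 .........###########BBBBBBBBBBBBBBBBBBBBBBBBBB###########........
258 .................................................................
```

Seated (8 N up). I check the lengthwise offset, ease off and release.

```bash
python3 - <<'E'
from h import *
c=imaging.get_calibration('wrist');p=np.array(env.get_obs()['tool_pos'])
e=np.array([np.cos(np.radians(-6.1)),np.sin(np.radians(-6.1)),0])
for n,r,z in(('tail',152.5,.034),('blkfar',172.5,.0375),('tailbase',152.5,.028)): print(n,((onz(c,284.4,r,z)-p)@e).round(4))
E
python3 -m crank '[{"x":0,"y":0,"z":-0.0012,"turn":0},{"x":0,"y":0,"z":-0.0012,"turn":0},{"x":0,"y":0,"z":-0.0012,"turn":0}]' 0.01 4; python3 -m crank '[{"x":0,"y":0,"z":0,"turn":0},{"x":0,"y":0,"z":0,"turn":0},{"x":0,"y":0,"z":0,"turn":0},{"x":0,"y":0,"z":0,"turn":0}]' 0.06 4
```

```text
tail 0.0564
blkfar 0.0458
tailbase 0.056
time_s: 34.42
tool_pos: [0.5729, 0.2319, 0.0379]
tool_rot: [-180.0, -0.0, -6.1]
force: [-0.9, 1.7, 3.7]
grip_width: 0.0258
grasp_force: 4.0
time_s: 34.92
tool_pos: [0.5727, 0.2311, 0.0374]
tool_rot: [180.0, 0.0, -6.1]
force: [0.1, 0.3, 0.0]
grip_width: 0.0563
grasp_force: 0.0
```

The tail overhangs 10.6 mm where 12 is ideal, so the middle is within 2 mm. I retreat upward and verify.

```bash
python3 -m crank '[{"x":0,"y":0,"z":-0.01,"turn":0},{"x":0,"y":0,"z":-0.03,"turn":0},{"x":0,"y":0,"z":-0.07,"turn":0},{"x":0,"y":0,"z":-0.12,"turn":0},{"x":0.02,"y":0,"z":-0.17,"turn":0},{"x":0.06,"y":0,"z":-0.2,"turn":0},{"x":0.1,"y":0,"z":-0.2,"turn":0},{"x":0.12,"y":0,"z":-0.2,"turn":0},{"x":0.12,"y":0,"z":-0.2,"turn":0}]'
python3 - <<'E'
from h import *
for n in('top','scene','wrist'):
    im,c=snap(n,n+'15.png'); h=cv2.cvtColor(im,cv2.COLOR_RGB2HSV); m=cv2.inRange(h,(18,160,100),(30,255,255)); 
    print(n,'blue',blobs(mask(im,'blue'),30),'brass',[b for b in blobs(m,15)][:8])
    ex=np.array([np.cos(np.radians(-6.1)),np.sin(np.radians(-6.1)),0])
    O=np.array([.5105,.2365,.051]); print([np.round(proj(c,O+ex*a+[0,0,dz]),1).tolist() for a,dz in((-.001,0.0),(.079,0),(.039,.006),(-.053,.006),(-.116,0),(.116,0))])
t=cv2.imread('pics/scene15.png')[:,:,::-1];h=cv2.cvtColor(t.copy(),cv2.COLOR_RGB2HSV)
red=lambda r,x:(h[r,x,0]<6 or h[r,x,0]>172) and h[r,x,1]>170 and h[r,x,2]>50
for r in range(156,232): print(r,''.join('R' if red(r,x) else 'B' if 105<h[r,x,0]<125 and h[r,x,1]>150 else 'Y' if 18<h[r,x,0]<30 and h[r,x,1]>160 and h[r,x,2]>100 else 'g' if h[r,x,1]<60 and h[r,x,2]>80 else '#' if h[r,x,2]<50 else '.' for x in range(344,396)))
E
```

```text
time_s: 36.05
tool_pos: [0.6931, 0.2175, 0.2385]
tool_rot: [179.9, -0.1, -6.2]
force: [0.3, 0.1, 0.4]
grip_width: 0.0601
grasp_force: 0.0
top blue [(np.int32(211), [202.7, 200.1], [198, 187, 11, 27])] brass [(np.int32(297), [455.4, 284.0], [447, 273, 19, 23])]
[[202.5, 216.0], [206.0, 189.0], [203.8, 202.1], [199.7, 233.5], [197.2, 255.5], [207.7, 176.7]]
scene blue [(np.int32(131), [3.3, 111.5], [0, 99, 11, 21]), (np.int32(172), [373.5, 201.5], [366, 191, 17, 22])] brass [(np.int32(45), [361.3, 178.6], [358, 175, 9, 9]), (np.int32(462), [98.0, 197.4], [86, 185, 25, 25]), (np.int32(94), [110.8, 221.5], [98, 213, 22, 14])]
[[366.9, 191.4], [377.5, 213.4], [372.4, 200.8], [360.8, 176.6], [353.1, 162.8], [382.7, 224.2]]
wrist blue [(np.int32(494), [284.0, 297.5], [275, 285, 19, 26])] brass []
[[285.9, 328.9], [286.0, 272.9], [286.0, 304.1], [285.9, 365.7], [285.9, 400.6], [286.0, 245.0]]
156 ....................................................
157 ....................................................
158 ....................................gg..............
159 ...........................
[... 3429 characters left out ...]
ggg.RRRRRR......
220 .............................RRRRRR.ggg..RRRR.......
221 ..............................RRRRR.gggg.RRRR.......
222 ..............................RRRRRR.ggg..RRR.......
223 .............................RRRRRRR.gggg.RR........
224 ............................RRRRRRRRR.ggg..R........
225 .............................RRRRRRRR.ggg...........
226 ............................RRRRRRRRR.....R.........
227 ............................RRRRRR.RRR...RR.........
228 ............................RRRRRRRRRR..............
229 ............................RRRRR...................
230 ....................................................
231 ....................................................
```

The gauge lies in both red notches: tip at (354,164), tail at (382,225) in the scene image. I take one closer numeric look at the collar reading from above.

```bash
python3 -m crank '[{"x":-0.03,"y":0,"z":0,"turn":0},{"x":-0.075,"y":0,"z":0,"turn":0},{"x":-0.125,"y":0,"z":0,"turn":0},{"x":-0.175,"y":0,"z":0,"turn":0},{"x":-0.22,"y":0,"z":0,"turn":0},{"x":-0.255,"y":0,"z":0,"turn":0},{"x":-0.27,"y":0,"z":0,"turn":0},{"x":-0.27,"y":0,"z":0,"turn":0},{"x":-0.27,"y":0,"z":0,"turn":0}]'
python3 - <<'E'
from h import *
im,c=snap('wrist','w16.png');h=cv2.cvtColor(im,cv2.COLOR_RGB2HSV); p=env.get_obs()['tool_pos']
red=lambda r,x:(h[r,x,0]<6 or h[r,x,0]>172) and h[r,x,1]>170 and h[r,x,2]>50
for r in range(60,250,2): print(r,''.join('R' if red(r,x) else 'B' if 105<h[r,x,0]<125 and h[r,x,1]>150 else 'Y' if 15<h[r,x,0]<30 and h[r,x,1]>130 else 'g' if h[r,x,1]<60 and h[r,x,2]>80 else '#' if h[r,x,2]<50 else '.' for x in range(254,316,2)))
q=dict(c);q['position']=c['position']+[0,0,.0235]
e=np.array([np.cos(np.radians(-6.1)),np.sin(np.radians(-6.1)),0])
print(p,c['position'])
for z in(.051,.056,.064,.038): print(z,[(r,round(float((onz(q,284.4,r,z)-[.5105,.2365,0])@e),4)) for r in range(60,250,10)])
E
```

```text
time_s: 37.33
tool_pos: [0.4247, 0.2468, 0.2378]
tool_rot: [-180.0, -0.1, -6.2]
force: [-0.0, -0.5, 0.2]
grip_width: 0.0599
grasp_force: 0.0
60 ...Y.....BBBBBBBBBBBBg.........
62 .........BBBBBBBBBBBBg.........
64 .....Y...BBBBBBBBBBBBg.........
66 ...Y.Y...BBBBBBBBBBBBg.........
68 .........BBBBBBBBBBBBg.........
70 .........BBBBBBBBBBBBg.........
72 .........BBBBBBBBBBBBg.........
74 .........BBBBBBBBBBBBg.........
76 .....Y...BBBBBBBBBBBBg.........
78 ...Y.....BBBBBBBBBBBBg.........
80 .........BBBBBBBBBBBBg.........
82 .........BBBBBBBBBBBBg.........
84 .........BBBBBBBBBBBBg.........
86 .........BBBBBBBBBBBBg.........
88 ....Y....BBBBBBBBBBBBg.........
90 ....Y.....BBBBBBBBBBBg.........
92 ....Y.....BBBBBBBBBBBg.........
94 ..........BBBBBBBBBBBg.........
96 ...YY.....BBBBBBBBBBBg.........
98 ...YYY....BBBBBBBBBBB..........
100 ...YY.Y...BBBBBBBBBBB..........
102 ....Y.....BBBBBBBBBBB..........
104 ....Y.....BBBBBBBBBBB..........
106 ...Y......BBBBBBBBBBB..........
108 ....Y.....BBBBBBBBBBB..........
110 ....Y....gBBBBBBBBBB...........
112 .....Y....g..gggg..............
114 ...
[... 3007 characters left out ...]
.0747), (190, -0.0871), (200, -0.0996), (210, -0.1124), (220, -0.1254), (230, -0.1386), (240, -0.152)]
0.064 [(60, 0.0582), (70, 0.0481), (80, 0.0378), (90, 0.0274), (100, 0.0169), (110, 0.0061), (120, -0.0047), (130, -0.0158), (140, -0.027), (150, -0.0383), (160, -0.0499), (170, -0.0616), (180, -0.0735), (190, -0.0856), (200, -0.0979), (210, -0.1104), (220, -0.1231), (230, -0.136), (240, -0.1492)]
0.038 [(60, 0.0637), (70, 0.0529), (80, 0.0419), (90, 0.0308), (100, 0.0195), (110, 0.008), (120, -0.0036), (130, -0.0154), (140, -0.0274), (150, -0.0396), (160, -0.052), (170, -0.0646), (180, -0.0773), (190, -0.0903), (200, -0.1035), (210, -0.1169), (220, -0.1305), (230, -0.1443), (240, -0.1584)]
```

The collar's front face reads 53–57 mm from the tip, consistent with 55. The tip overhangs its block by about 11 mm where 12 is nominal, so the gauge is centred and released. Handing in.

```bash
python3 -c "
from cell import env
print(env.sign_off())"
```

```text
the job is handed in; nothing more can be done
None
```

I measured the bore, laid the gauge level in the large red rest with its collar reading about 55 mm (53–57 mm by camera), let go and handed the job in after about 37 s; the verdict was not shown.

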